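Nest the empty parts boxes on the hand lift and let it down on its ratchet

TASK

Press the tail of the hand lift's pawl to let the tray down slowly until its pointer is level with the black mark on the mast, and leave it held there on the ratchet. Nest the grey boxes in the tray, largest first and each smaller one inside the last, all upright, and stand the mains adapter upright in the innermost box. Then lift the pawl again, let the loaded tray sink slowly right down to its stop, and let the pawl drop back into the teeth.

Things in the scene. Friction and masses are not known exactly. Their poses are not given: they have to be found in the camera images.
- box_a: plain grey plastic open box, number 1 by size of a graded set of four (1 is largest): 140 mm along its own y, 116 mm along its own x, 56 mm high, straight walls and floor 4 mm thick, 50 to 190 g. Origin: centre of its underside, z up. Each box fits the next larger with 7 mm of play all round, its rim then 4 mm higher. May be absent (None)
- box_b: plain grey plastic open box, number 2 by size of a graded set of four (1 is largest): 118 mm along its own y, 94 mm along its own x, 56 mm high, straight walls and floor 4 mm thick, 50 to 190 g. Origin: centre of its underside, z up. Each box fits the next larger with 7 mm of play all round, its rim then 4 mm higher. May be absent (None)
- box_c: plain grey plastic open box, number 3 by size of a graded set of four (1 is largest): 96 mm along its own y, 72 mm along its own x, 56 mm high, straight walls and floor 4 mm thick, 50 to 190 g. Origin: centre of its underside, z up. Each box fits the next larger with 7 mm of play all round, its rim then 4 mm higher. May be absent (None)
- box_d: plain grey plastic open box, number 4 by size of a graded set of four (1 is largest): 74 mm along its own y, 50 mm along its own x, 56 mm high, straight walls and floor 4 mm thick, 50 to 190 g. Origin: centre of its underside, z up. Each box fits the next larger with 7 mm of play all round, its rim then 4 mm higher. May be absent (None)
- adapter: black mains adapter standing on end, 30 mm thick along its own x, 50 mm along its own y, 90 mm tall, 125 to 210 g; origin: centre of its underside, z up. It fits upright in every box (in the smallest with its 50 mm side along the box's length)
- lift: hand lift fixed to the bench: base plate 240 x 268 x 10 mm, aluminium mast 300 mm tall, a tray that travels on it, and at the tray's +y side a 90 mm ratchet wheel on a level shaft along y, 100 mm above the bench, with a 55 mm crank. A drag brake lets the tray sink at only 9 to 16 mm/s while the pawl is lifted. Origin on the bench under the tray's centre; x to the mast, y to the winch, z up
- tray_deck (a point): centre of the tray's inner floor (its upper face), axes as the lift's. The tray is aluminium, inside 140 mm along x by 164 mm along y, with a lip 12 mm high above this floor. The floor is 188 mm above the bench when the tray is right up and 27 mm when it is right down
- tray_pointer (a point): tip of the small dark steel pointer on the tray, beside the mast on the side away from the winch
- load_mark (a point): centre of the black loading mark, a 22 x 16 x 7 mm block clipped to the mast on the same side; the tray is at the mark when the pointer's tip is level with (same height as) this point, which sits 60 to 85 mm below where the tray starts
- tray (a joint): how far the tray has come down from the top, m: 0 right up, 0.1606 right down (against its stop). Coupled to the crank: 20 mm per radian
- pawl (a joint): swing of the steel pawl, rad: 0 with its nose in the teeth, to 0.32 as its tail is pressed down; clear of the teeth from about 0.12. A spring returns it. Nose in the teeth, the tray cannot sink; after the pawl is let go the tray sinks up to one tooth (9 mm) before it is caught. Winding the crank the other way lifts the tray, the pawl clicking over
- pawl_tail (a point): centre of the top of the flat steel pad (36 mm along x, 30 mm along y) at the pawl's tail, on the robot's side of the ratchet wheel, 168 mm above the bench; pressed down 10 to 20 mm with 4 to 6 N it lifts the nose out; it must be held down as long as the tray is to sink. Free for 25 mm below
- crank (a joint): turn of the crank and ratchet wheel, rad: 0 with the tray right up, growing as it comes down; 14 teeth
- crank_knob (a point): centre of the black crank knob, 22 mm thick and 38 mm long along the lift's y; it goes round with the crank
There are look-alikes about, which are no part of the job. What is shaped like the box_a but purple is not meant.

How it is judged:
On the way, in this order (a step that is already met when the one before it is completed fails the run):
1. the tray is let down to the loading mark and held there by the pawl (z of tray_pointer in the frame of load_mark between -0.013 and 0.013 m and value of joint pawl below 0.05 rad and velocity of joint tray between -0.002 and 0.002 m/s), for 0.4 s.
2. the boxes are nested upright in the tray and the adapter stands in the innermost, the tray still held at the mark (all of step 1 and z of box_a in the frame of tray_deck between -0.005 and 0.022 m and angle between each of box_a, box_b, box_c, box_d's own z axis and vertical below 0.12 rad and horizontal distance between each of box_a, box_b, box_c, box_d and tray_deck below 0.045 m and z of box_b in the frame of tray_deck between -0.005 and 0.022 m and z of box_c in the frame of tray_deck between -0.005 and 0.022 m and z of box_d in the frame of tray_deck between -0.005 and 0.022 m and horizontal distance between box_a and box_b below 0.055 m and horizontal distance between each of box_a, box_b and box_c below 0.055 m and horizontal distance between each of box_a, box_b, box_c and box_d below 0.055 m and z of adapter in the frame of tray_deck below 0.026 m and angle between adapter's own z axis and vertical below 0.25 rad and horizontal distance between adapter and box_c below 0.036 m and horizontal distance between adapter and box_d below 0.016 m and horizontal distance between adapter and tray_deck below 0.05 m), for 0.3 s.
At the end, for the whole second after the job is handed in: Tray down at least 150 of 160.6 mm, pawl under 0.05 rad; every box upright (0.12 rad) in the tray inside the next larger (underside within 22 mm of the deck, centres within 45 mm of the tray's); adapter upright (0.25 rad) in the innermost; all at rest. At the mark: level within 13 mm (value of joint tray above 0.15 m and value of joint pawl below 0.05 rad and z of box_a in the frame of tray_deck between -0.005 and 0.022 m and angle between each of box_a, box_b, box_c, box_d's own z axis and vertical below 0.12 rad and horizontal distance between each of box_a, box_b, box_c, box_d and tray_deck below 0.045 m and z of box_b in the frame of tray_deck between -0.005 and 0.022 m and z of box_c in the frame of tray_deck between -0.005 and 0.022 m and z of box_d in the frame of tray_deck between -0.005 and 0.022 m and horizontal distance between box_a and box_b below 0.055 m and horizontal distance between each of box_a, box_b and box_c below 0.055 m and horizontal distance between each of box_a, box_b, box_c and box_d below 0.055 m and z of adapter in the frame of tray_deck below 0.026 m and angle between adapter's own z axis and vertical below 0.25 rad and horizontal distance between adapter and box_c below 0.036 m and horizontal distance between adapter and box_d below 0.016 m and horizontal distance between adapter and tray_deck below 0.05 m and linear speed of each of box_a, box_b, box_c, box_d, adapter below 0.02 m/s); the robot touches nothing.
It fails at once if the tray drops or is forced faster than 60 mm/s (velocity of joint tray above 0.06 m/s).
Of box_a, box_b, box_c, box_d only 3 to 4 are there at a start; the rules pass over those that are not, and their reading is None.
At some moment in a run one of box_a, box_b, box_c, box_d may be knocked a few centimetres aside while the robot is not near it.
It also fails if it takes over 208 s, if anything falls off the work surface, if the arm or the gripper's body presses on something with over 40 N, if the wrist force passes 120 N, or if a joint passes its speed limit or range.

ROBOT

A 6-joint arm with a two-finger parallel gripper is mounted at the origin on the work surface. World frame = base frame: x ahead of the robot, y to its left, z up, the work surface at z = 0. Lengths are in m, angles in rad, forces in N, time in s.
With the tool pointing down it reaches from about 0.3 to 0.775 m from the base axis. Payload 14.6 kg.
Tool frame: the origin (TCP) lies between the finger pads; the fingertips stand 8 mm ahead of it and the grasp point (between the pads) lies 11 mm behind it; x points along the fingers, z is the direction in which the jaws open and shut, and the axes are right-handed (so a half turn about x gives the same grasp; the last joint's range is limited). The gripper opens to 94 mm and grips with 3 to 60 N. Pads are 16 mm wide; open, the fingers measure 119 mm over their backs; the gripper's body (75 mm by 177 mm) begins 78 mm behind the grasp point.
Start: joints at [-0.067, 0.3, 1.521, -0, 1.321, -0.067], TCP at [0.55, -0, 0.213] pointing down, gripper open.
Joint ranges: [-3.03, 3.03], [-0.79, 2.21], [0.23, 2.52], [-1.04, 4.18], [0, 3.07], [-2.55, 2.55]. Speed limits (rad/s): [2.22, 2.22, 2.57, 3.14, 3.14, 3.14].

INTERFACE

Orientations are given as a unit quaternion [x, y, z, w].
In Python, from workcell import r gives the robot as it stands. The module is installed in compiled form; this text tells all that it offers.
- The arm moves only by the tool carry_out, never from a script. Its argument "plan" is one flat list of numbers, 7 for each row, row after row: the opening, from 0 (shut) to 1 (fully open), then the shift along the tool's x, y, z in cm, then the turn, a rotation vector about the tool's x, y, z in degrees. In form: [grip, tx, ty, tz, wx, wy, wz, grip, tx, ty, tz, wx, wy, wz, ...]. A call has 1 to 12 rows; each row is the pose to reach, as a shift and turn from the pose measured when the call began, along the tool's axes at that moment; what a row does not reach only later rows make up. A row lasts 1/12 s, in which the tool goes at most 41.7 mm and 7.16 degrees, less where a joint would pass 70% of its speed; a pose out of reach is approached as far as the arm can. A call with a gripper value outside its range is refused whole. The fingers move at their own pace and stop on an object; the grip force is fixed at half the most. Time passes only in rows, so rows that repeat a pose let the fingers close. It gives the time, the measured TCP pose, the force and the opening at its end, in the units of the state.
- r.observe(): the state, without advancing time (a new reading comes with each control period).
- r.grab_frame(name): name is "scene" or "side" or "wrist"; returns a dict with "pixels" (384x512x3 uint8, blue, green, red), "range_z" (384x512 float32, m along the optical axis (not along the pixel's ray), 0 where there is no reading), "camera_matrix" (3x3 intrinsics, pixels), "world_to_cam" (4x4, takes a point from world to camera coordinates); the wrist camera has in their place "mount" (4x4, takes a point from camera to tool coordinates, whose origin is the TCP and whose axes are the tool frame's). Camera axes: x right, y up, looking along -z (the intrinsics and any distortion apply to the point x, -y, -z); pixel columns grow to the right and rows downward; lengths in m; the calibration is good to about 2 mm. A picture is of the moment at which its call begins: read the wrist's pose just before it.
- r.hand_in(): hands the job in, once; it reports no verdict.
Trained networks look in the newest picture that a camera, given by its name, has taken for a name from the list of things; names that differ only in an ending like _2 or _b are one class to them, and where a whole thing is asked for, a point or a joint stands for the part that bears it (a point fixed in the world has none). Each returns a list of dicts, best first, with "confidence" (0 to 1); they miss things now and then, are a little off and sometimes report something else, mostly with a low value. They report only what shows in the picture. A call takes as long as a camera call. They do not tell look-alikes from the thing itself.
- r.look_for(camera, query): "extent" ([left, top, width, height] in pixels, round what is visible of it).
- r.regions_of(camera, query): "pixels" (384x512 bool, what is visible of it) and "extent" ([left, top, width, height] in pixels, round what is visible of it).
- r.pinpoint(camera, query): "pixel" ([column, row] in pixels: a listed point, or the origin of a listed thing).
The state is a dict: "t": time; "joint_positions": joint angles; "joint_vel": joint speeds; "joint_efforts": joint torques, N m; "position": TCP position; "eef_rot": TCP orientation; "force": force on the tool from outside, world axes, zero at the start; "moment": the same for the moment, N m; "opening": opening from 0.0 (shut) to 1.0 (fully open).
Only numpy, scipy, OpenCV 4.12 (cv2) and the standard library are available. Lean on these libraries where they do the work, as an engineer would, in place of code of your own. Each camera call takes 0.05 s, during which the arm holds its last target.

## Working session

There is one attempt and no reset: what is moved stays moved. The work goes in short steps, Python scripts to look and compute and a tool call to move; the robot and the scene stay as the last step left them, time stands still between calls to the robot, and variables do not carry over. Pictures are saved under pics/ and viewed, and the job is handed in when it is done.

Besides the shell and the picture viewer there is one more tool, called after "Call:" as name(argument=value, ...) on one line, values as JSON. carry_out: Moves the arm, as the interface text tells. Its arguments: {"type":"object","properties":{"plan":{"type":"array"}},"required":["plan"]}

```bash
ls; mkdir -p pics
python3 - <<'E'
from workcell import r
import cv2,numpy as np
s=r.observe();print(s)
for n in("scene","side","wrist"):
    f=r.grab_frame(n);cv2.imwrite(f"pics/{n}0.png",f["pixels"])
    print(n,f["camera_matrix"].round(1).tolist(),np.array(f.get("world_to_cam",f.get("mount"))).round(4).tolist(), [k for k in f])
E
```

```text
pics
{'t': 0.0, 'joint_positions': array([-6.66247012e-02,  3.00464349e-01,  1.52155650e+00, -4.01227173e-05,
        1.32070930e+00, -6.65831479e-02]), 'joint_vel': array([ 1.89361392e-04, -3.83145651e-05,  8.06948941e-04, -6.95369803e-04,
        3.08741986e-03,  2.92104649e-05]), 'joint_efforts': array([-1.53750298e-03, -5.31805658e+01, -3.52735734e+01,  7.07558286e-02,
        2.43994006e-02, -4.79655944e-05]), 'position': array([ 5.49753164e-01, -1.02818617e-05,  2.12900429e-01]), 'eef_rot': array([2.42269247e-05, 7.07508854e-01, 1.88146738e-06, 7.06704479e-01]), 'force': array([-0.09616716,  0.53508212, -0.5828265 ]), 'moment': array([-0.02025447,  0.02260501,  0.04469078]), 'opening': 1.0007197094213072}
scene [[407.5, 0.0, 256.9], [0.0, 407.5, 186.6], [0.0, 0.0, 1.0]] [[0.8825, 0.47, -0.0138, -0.3851], [-0.3561, 0.6873, 0.6331, 0.0885], [0.307, -0.5538, 0.774, -1.4719], [0.0, 0.0, 0.0, 1.0]] ['pixels', 'range_z', 'camera_matrix', 'world_to_cam']
side [[435.0, 0.0, 257.2], [0.0, 435.0, 187.8], [0.0, 0.0, 1.0]] [[0.9847, -0.1742, -0.0067, -0.4743], [0.1391, 0.762, 0.6325, -0.1222], [-0.1051, -0.6238, 0.7745, -1.1405], [0.0, 0.0, 0.0, 1.0]] ['pixels', 'range_z', 'camera_matrix', 'world_to_cam']
wrist [[295.8, 0.0, 259.0], [0.0, 295.8, 194.2], [0.0, 0.0, 1.0]] [[0.0005, 0.2793, -0.9602, -0.1717], [-0.0004, 0.9602, 0.2793, 0.0826], [1.0, 0.0002, 0.0006, -0.001], [0.0, 0.0, 0.0, 1.0]] ['pixels', 'range_z', 'camera_matrix', 'mount']
```

View pics/scene0.png

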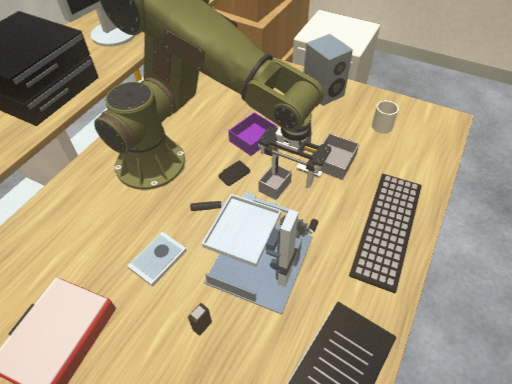

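View pics/side0.png

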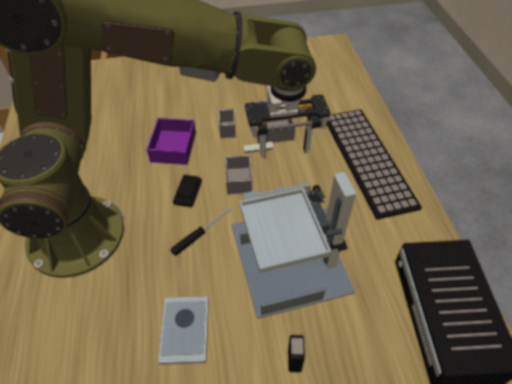

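View pics/wrist0.png

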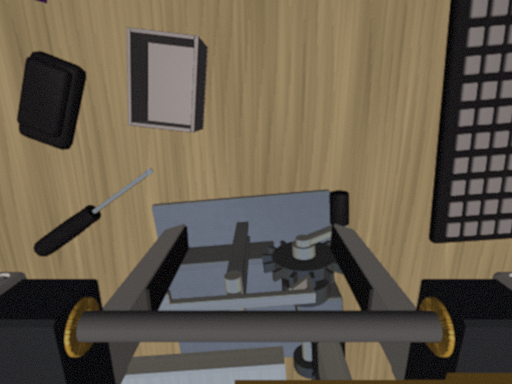

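```bash
cat > h.py <<'E'
from workcell import r
import cv2,numpy as np
from scipy.spatial.transform import Rotation as R
def tool():
    s=r.observe();T=np.eye(4);T[:3,:3]=R.from_quat(s["eef_rot"]).as_matrix();T[:3,3]=s["position"];return T
def grab(n):
    T=tool();f=r.grab_frame(n)
    f["c2w"]=T@np.array(f["mount"]) if n=="wrist" else np.linalg.inv(f["world_to_cam"])
    return f
def cloud(f):
    K=f["camera_matrix"];z=f["range_z"];v,u=np.mgrid[:384,:512]
    X=(u-K[0,2])/K[0,0]*z;Y=(v-K[1,2])/K[1,1]*z
    P=np.stack([X,-Y,-z,np.ones_like(z)],-1)@f["c2w"].T
    P=P[...,:3].copy();P[z==0]=np.nan;return P
def ray(f,px):
    K=f["camera_matrix"];d=np.array([(px[0]-K[0,2])/K[0,0],-(px[1]-K[1,2])/K[1,1],-1.])
    return f["c2w"][:3,3],f["c2w"][:3,:3]@d
def atz(f,px,z):
    o,d=ray(f,px);return o+d*(z-o[2])/d[2]
def proj(f,p):
    q=np.linalg.inv(f["c2w"])@np.append(p,1);K=f["camera_matrix"]
    return np.array([K[0,2]+K[0,0]*q[0]/-q[2],K[1,2]-K[1,1]*q[1]/-q[2]])
def tri(obs):
    A=np.zeros((3,3));b=np.zeros(3)
    for f,px in obs:
        o,d=ray(f,px);d=d/np.linalg.norm(d);M=np.eye(3)-np.outer(d,d);A+=M;b+=M@o
    p=np.linalg.solve(A,b);return p,[np.linalg.norm(proj(f,p)-px).round(1) for f,px in obs]
def topdown(fs,x0,x1,y0,y1,res=.002):
    # rows: x decreasing downward, cols: y decreasing to the right
    H=int((x1-x0)/res);W=int((y1-y0)/res);img=np.zeros((H,W,3),np.uint8);hz=np.full((H,W),-1.)
    for f in fs:
        P=cloud(f).reshape(-1,3);C=f["pixels"].reshape(-1,3)
        m=np.isfinite(P[:,0])&(P[:,2]<.3);P=P[m];C=C[m]
        o=np.argsort(P[:,2]);P=P[o];C=C[o]
        i=((x1-P[:,0])/res).astype(int);j=((y1-P[:,1])/res).astype(int)
        m=(i>=0)&(i<H)&(j>=0)&(j<W)
        for a,b,z,c in zip(i[m],j[m],P[m,2],C[m]):
            if z>hz[a,b]:hz[a,b]=z;img[a,b]=c
    return img,hz
def ask(cam,q,k=3):
    return [(d["confidence"],d["pixel"]) for d in r.pinpoint(cam,q)[:k]]
def mv(row_T_target,T0=None):
    "target 4x4 tool -> shift cm, rotvec deg"
    T0=tool() if T0 is None else T0
    D=np.linalg.inv(T0)@row_T_target
    return (D[:3,3]*100).round(2),np.degrees(R.from_matrix(D[:3,:3]).as_rotvec()).round(1)
E
python3 - <<'E'
from h import *
fs={n:grab(n) for n in("scene","side","wrist")}
for n in fs:print(n,fs[n]["c2w"][:3,3].round(3),fs[n]["c2w"][:3,2].round(2))
for n in fs:
    for q in["box_a","box_b","adapter","lift","tray_pointer","load_mark","pawl_tail","crank_knob","tray_deck"]:
        P=cloud(fs[n])
        for c,p in ask(n,q,5):
            u,v=int(min(max(p[0],0),511)),int(min(max(p[1],0),383))
            print(n,q,round(c,2),np.round(p,0),P[v,u].round(3))
img,hz=topdown([fs["scene"],fs["side"]],.2,.95,-.45,.45)
cv2.imwrite("pics/td0.png",cv2.resize(img,None,fx=1.7,fy=1.5))
for n in fs: cv2.imwrite(f"pics/{n}0x.png",cv2.resize(fs[n]["pixels"],(800,600),interpolation=cv2.INTER_CUBIC))
E
```

```text
scene [ 0.823 -0.695  1.078] [ 0.31 -0.55  0.77]
side [ 0.364 -0.701  0.957] [-0.11 -0.62  0.77]
wrist [0.549 0.083 0.385] [0.   0.28 0.96]
scene box_a 0.97 [272. 187.] [0.461 0.059 0.054]
scene box_a 0.9 [335. 159.] [0.581 0.319 0.003]
scene box_a 0.72 [252. 137.] [0.267 0.279 0.009]
scene box_a 0.56 [300. 144.] [0.563 0.005 0.343]
scene box_b 0.97 [272. 187.] [0.461 0.059 0.054]
scene box_b 0.9 [335. 159.] [0.581 0.319 0.003]
scene box_b 0.72 [252. 137.] [0.267 0.279 0.009]
scene box_b 0.56 [300. 144.] [0.563 0.005 0.343]
scene adapter 0.83 [200. 322.] [ 0.503 -0.427  0.073]
scene adapter 0.7 [246. 264.] [ 0.558 -0.281  0.182]
scene lift 0.63 [245. 265.] [ 0.504 -0.208  0.006]
scene tray_pointer 0.84 [276. 255.] [ 0.615 -0.23   0.193]
scene tray_pointer 0.52 [297. 143.] [ 0.563 -0.017  0.37 ]
scene load_mark 0.67 [283. 270.] [ 0.635 -0.226  0.121]
scene pawl_tail 0.53 [246. 196.] [ 0.448 -0.083  0.165]
scene crank_knob 0.83 [313. 224.] [ 0.639 -0.026  0.079]
scene tray_deck 0.77 [243. 227.] [ 0.499 -0.191  0.185]
scene tray_deck 0.65 [245. 265.] [ 0.507 -0.206  0.011]
side box_a 0.
[... 478 characters left out ...]
]
side tray_pointer 0.58 [338. 231.] [ 0.614 -0.231  0.193]
side load_mark 0.43 [342. 243.] [ 0.637 -0.219  0.121]
side load_mark 0.25 [242. 179.] [0.454 0.111 0.004]
side pawl_tail 0.77 [252. 198.] [ 0.453 -0.088  0.166]
side crank_knob 0.69 [317. 194.] [ 0.615 -0.075  0.128]
side tray_deck 0.78 [282. 229.] [ 0.499 -0.198  0.187]
side tray_deck 0.33 [240. 179.] [0.451 0.109 0.007]
wrist box_a 0.81 [177.  86.] [0.449 0.108 0.004]
wrist box_b 0.81 [177.  86.] [0.449 0.108 0.004]
wrist lift 0.81 [228. 304.] [ 0.522 -0.077  0.168]
wrist pawl_tail 0.96 [148. 311.] [0.519 0.03  0.317]
wrist crank_knob 0.71 [340. 206.] [ 0.635 -0.019  0.08 ]
wrist crank_knob 0.26 [148. 310.] [ 0.501 -0.001  0.277]
```

View pics/td0.png

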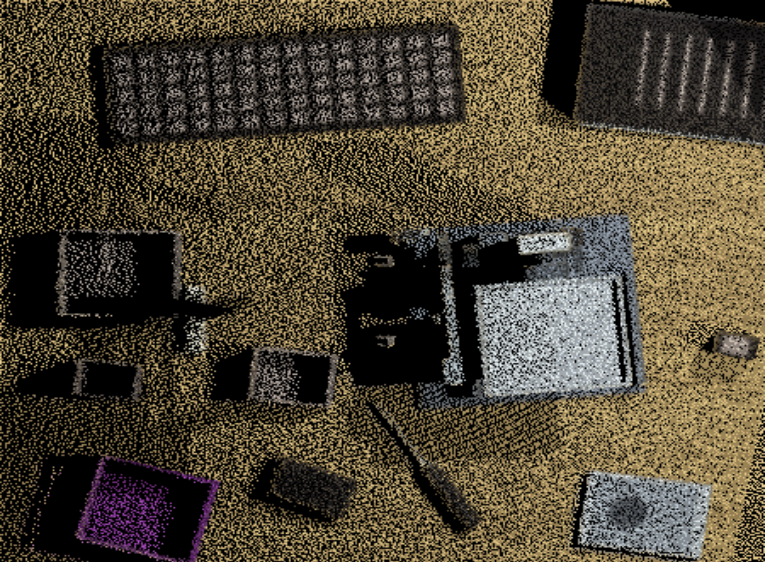

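View pics/side0x.png

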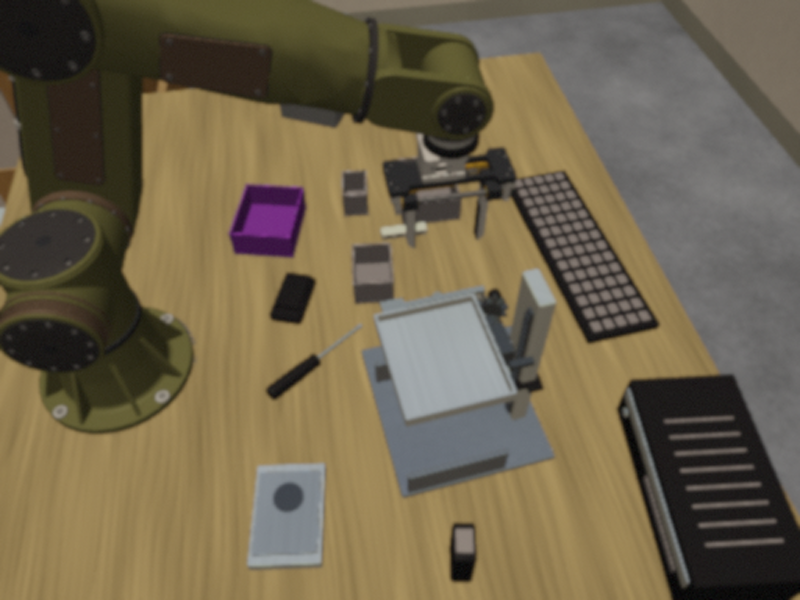

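View pics/scene0x.png

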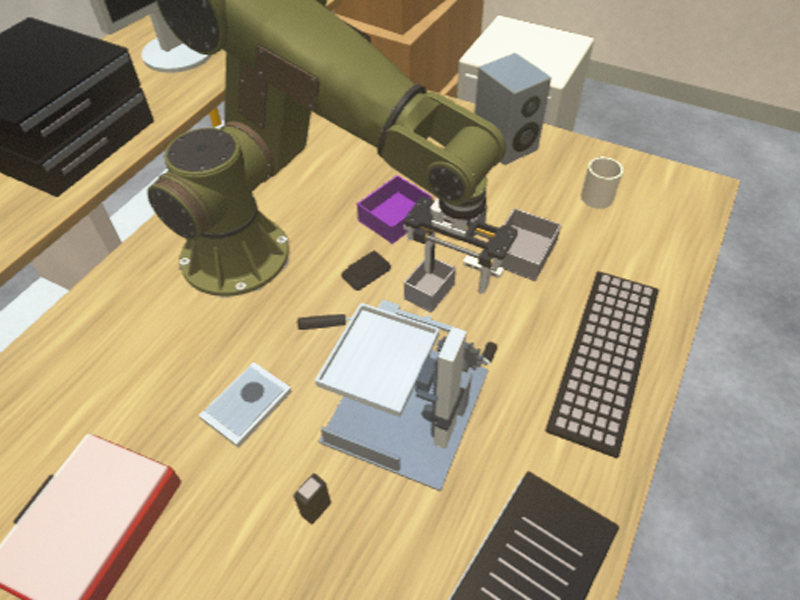

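Run:
```python
from h import *
fs={n:grab(n) for n in("scene","side")}
c=fs["scene"]["pixels"][190:310,195:325];a=cv2.resize(c,None,fx=5,fy=5,interpolation=cv2.INTER_CUBIC);cv2.imwrite("pics/s_crop.png",a)
c=fs["side"]["pixels"][170:280,290:370];cv2.imwrite("pics/d_crop.png",cv2.resize(c,None,fx=6,fy=5.4,interpolation=cv2.INTER_CUBIC)[:600])
c=fs["scene"]["pixels"][295:345,170:230];b=fs["side"]["pixels"][325:380,265:325]
cv2.imwrite("pics/ad.png",np.hstack([cv2.resize(c,(390,350)),cv2.resize(b,(390,350))]))
for q in["tray_pointer","load_mark","pawl_tail","tray_deck","crank_knob","adapter"]:
    o=[]
    for n in fs:
        k=[d for d in r.pinpoint(n,q)]
        if k:o.append((fs[n],np.array(k[0]["pixel"])));
    p,e=tri(o);print(q,p.round(4),e,[np.round(x[1],1) for x in o])
```

```text
tray_pointer [ 0.6233 -0.2274  0.1901] [np.float64(0.3), np.float64(0.3)] [array([279.3, 255.4]), array([341.4, 229.5])]
load_mark [ 0.6351 -0.2293  0.1322] [np.float64(1.3), np.float64(1.5)] [array([282.9, 267.7]), array([343.6, 245.7])]
pawl_tail [ 0.4572 -0.0903  0.1744] [np.float64(1.2), np.float64(1.4)] [array([247.8, 194.7]), array([253.4, 196.6])]
tray_deck [ 0.5015 -0.1868  0.1615] [np.float64(1.9), np.float64(2.4)] [array([244.3, 232. ]), array([279.7, 227.9])]
crank_knob [ 0.6469 -0.0101  0.0417] [np.float64(0.5), np.float64(0.6)] [array([316.6, 226.5]), array([318.4, 193.4])]
adapter [ 0.4852 -0.409  -0.0084] [np.float64(1.5), np.float64(1.9)] [array([201.3, 325. ]), array([291.1, 357.4])]
```

View pics/s_crop.png

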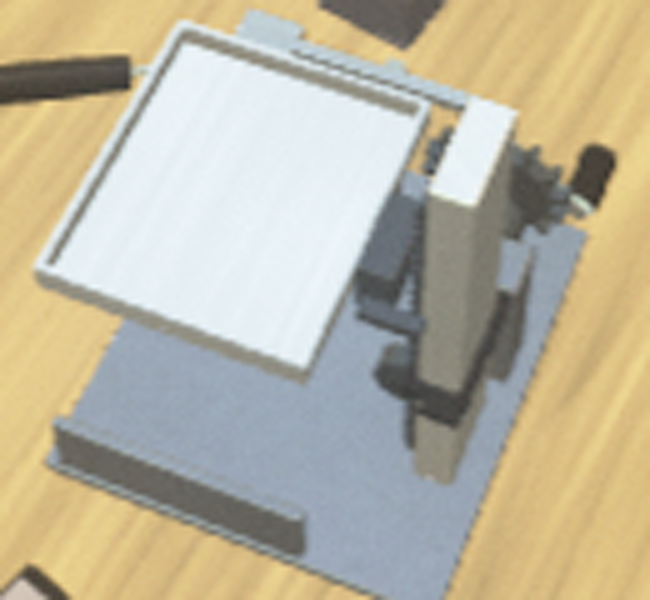

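View pics/d_crop.png

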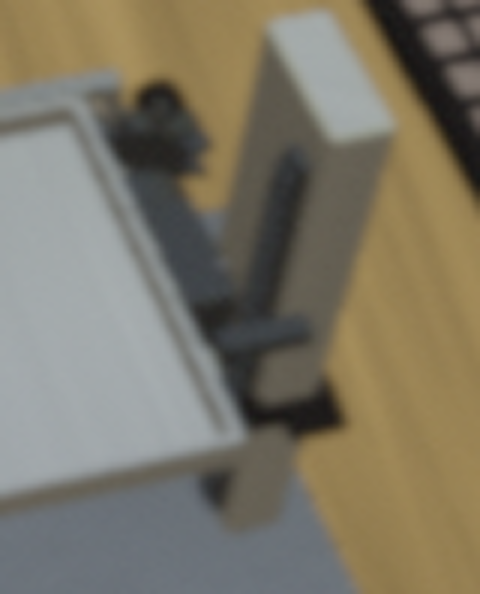

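View pics/ad.png

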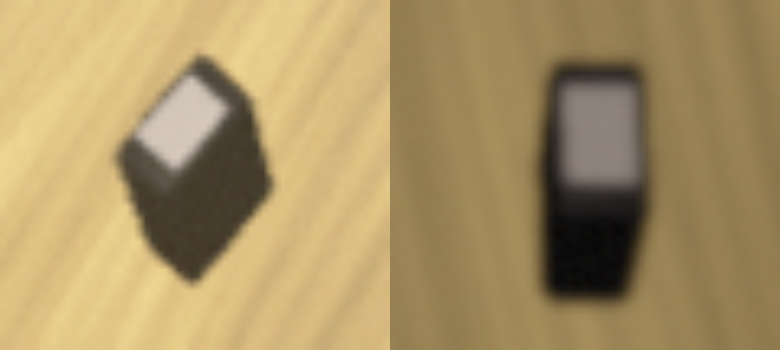

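Run:
```python
from h import *
fs={n:grab(n) for n in("scene","side")}
for n,(u0,u1,v0,v1) in {"scene":(268,296,245,285),"side":(325,352,222,255)}.items():
    f=fs[n];P=cloud(f);g=f["pixels"].max(-1)
    print(n)
    for v in range(v0,v1):
        print(v,' '.join("%s%3d"%("*" if g[v,u]<60 else " ",P[v,u,2]*1000) if np.isfinite(P[v,u,2]) else " nan" for u in range(u0,u1)))
f=fs["scene"];P=cloud(f);g=f["pixels"].max(-1)
m=(g<75);sub=np.zeros_like(m);sub[255:285,268:300]=1
Q=P[m&sub];Q=Q[np.isfinite(Q[:,0])];Q=Q[np.abs(Q[:,1]+.23)<.03];print(Q[np.argsort(Q[:,2])].round(3)[::4])
```

```text
scene
245  195  195  198  198  203  198  192  182   11  204  208  220  226  224  229  230  231  232  232  234  232  221  210  192  180  163  114  117
246  192  193  196  195  194  199  185  175    7  202  208  218  222  222  223  224  223  228  229  232  226  216  205  189  175  157  113  113
247  186  191  192  189  193  190  nan  166   11  197  202  214  216  217  219  219  223  223  224  227  222  212  196  183  165  151  109  112
248  181  182  186  186  188  185  176    4   13  194  194  209  nan  213  217  213  218  218  221  nan  217  205  190  175  159  143  119  121
249  194  176  181  181  183  185  170    7    9  183  190  205  205  207  206  209  215  214  217  214  213  199  183  169  154  138  120  118
250  192  189  191  191  178  177    7    6  183  181  188  199  200  203  204  207  209  213  210  212  207  194  173  162  145  133  126  120
251  193  192  188  190  191  188    8    6    7  176  179  196  198  198  201  203  202  205  205  206  203  185  172  155  137  122  121  122
252  192  190  191  192  192  192  192  189  188  173  175  190  194  191  197  195  1
[... 8942 characters left out ...]
 0    0   -1   -3   -3    0    0   -1
253  196  195  195  192  194  191   81   87   84   81   81   80   77   74   74    0    0   -1    0    3    0    0   -1   -1   -1    0    1
254  194  194  193  188  190  187   76   75   77   74   75   73   68   72   71    0    0   -1    0    0   -2   -2    0   -1   -2    2   -2
[[ 0.639 -0.213  0.08 ]
 [ 0.601 -0.215  0.09 ]
 [ 0.641 -0.232  0.115]
 [ 0.628 -0.235  0.118]
 [ 0.645 -0.223  0.119]
 [ 0.615 -0.226  0.12 ]
 [ 0.634 -0.229  0.12 ]
 [ 0.642 -0.222  0.12 ]
 [ 0.645 -0.234  0.121]
 [ 0.635 -0.226  0.121]
 [ 0.644 -0.215  0.122]
 [ 0.643 -0.219  0.122]
 [ 0.627 -0.228  0.123]
 [ 0.63  -0.233  0.123]
 [ 0.645 -0.229  0.124]
 [ 0.635 -0.225  0.125]]
```

Run:
```python
from h import *
fs={n:grab(n) for n in("scene","side","wrist")}
for n,f in fs.items():
    P=cloud(f);
    m=(P[...,2]>.155)&(P[...,2]<.175)&(P[...,0]>.40)&(P[...,0]<.5)&(P[...,1]>-.125)&(P[...,1]<-.04)
    Q=P[m];print(n,len(Q))
    if len(Q):print(Q.min(0).round(3),Q.max(0).round(3),np.median(Q,0).round(4))
# lift axes: tray top lip extents
Q=np.vstack([cloud(fs[n]).reshape(-1,3) for n in("scene","side")]);Q=Q[np.isfinite(Q[:,0])]
T=Q[(Q[:,2]>.18)&(Q[:,2]<.205)&(Q[:,0]>.38)&(Q[:,0]<.6)&(Q[:,1]<-.09)&(Q[:,1]>-.32)]
print(cv2.minAreaRect((T[:,:2]*1000).astype(np.float32)),len(T))
D=T[T[:,2]<.192];print("deck z",np.median(D[:,2]))
M=Q[(Q[:,2]>.285)&(Q[:,2]<.31)&(Q[:,0]>.56)&(Q[:,0]<.72)&(Q[:,1]<-.1)&(Q[:,1]>-.3)];print("mast",cv2.minAreaRect((M[:,:2]*1000).astype(np.float32)),np.median(M[:,2]))
# all high things in the lift area
for n in("scene","side"):
  for z0,z1,name,b in [(.04,.062,"A",(.5,.68,.2,.4)),(.04,.062,"C",(.39,.51,.03,.18)),(.04,.062,"D",(.4,.5,.25,.4)),(.08,.1,"ad",(.42,.56,-.5,-.35))]:
    P=cloud(fs[n]).reshape(-1,3);P=P[np.isfinite(P[:,0])]
    T=P[(P[:,2]>z0)&(P[:,2]<z1)&(P[:,0]>b[0])&(P[:,0]<b[1])&(P[:,1]>b[2])&(P[:,1]<b[3])]
    if len(T):print(n,name,np.round(cv2.minAreaRect((T[:,:2]*1000).astype(np.float32))[0],1),np.round(cv2.minAreaRect((T[:,:2]*1000).astype(np.float32))[1],1),round(cv2.minAreaRect((T[:,:2]*1000).astype(np.float32))[2],1),np.percentile(T[:,2],95).round(3))
```

```text
scene 119
[ 0.437 -0.097  0.161] [ 0.5   -0.072  0.172] [ 0.4639 -0.0848  0.1663]
side 149
[ 0.437 -0.094  0.163] [ 0.5   -0.071  0.171] [ 0.4617 -0.0825  0.1673]
wrist 566
[ 0.463 -0.086  0.161] [ 0.5   -0.068  0.17 ] [ 0.4818 -0.0782  0.1681]
((512.6636962890625, -199.83973693847656), (172.24343872070312, 175.09906005859375), 5.305774211883545) 9102
deck z 0.18680776859026815
mast ((625.2958984375, -190.3497314453125), (25.15484619140625, 60.8890380859375), 4.822209358215332) 0.2982461190971806
scene A [585.1 309.3] [116.  146.4] 0.2 0.056
scene C [446.5 104.4] [100.4  73.3] 83.5 0.057
scene D [467.1 332. ] [50.6  5.3] 81.6 0.054
scene ad [ 490.1 -416.4] [49.6 30.3] 80.7 0.093
side A [592.  310.9] [ 88.4 159.2] 8.7 0.056
side C [447.1 106.3] [101.4  71.7] 84.1 0.057
side D [443.8 324.4] [80.1 49.6] 83.4 0.057
side ad [ 489.6 -415.3] [50.3 30.1] 79.7 0.093
```

Call:
carry_out(plan=[0,0,-2,-2.5,0,0,0,0,0,-4.2,-5,0,0,0,0,0,-6.4,-7.5,0,0,0,0,0,-8.5,-9.8,0,0,0,0,0,-8.5,-9.8,0,0,0,0,1.5,-8.5,-9.8,0,0,0,0,1.5,-8.5,-9.8,0,0,0,0,1.5,-8.5,-9.8,0,0,0])

```text
t: 3.27
position: [0.452, -0.0848, 0.1983]
eef_rot: [0.0, 0.707, 0.0, 0.707]
force: [0.4, 0.2, 1.2]
opening: 0.471
```

Run:
```python
from h import *
print(tool()[:3,3].round(4), r.observe()["t"],r.observe()["force"].round(2),r.observe()["opening"])
fs={n:grab(n) for n in("scene","side","wrist")}
for n,f in fs.items():cv2.imwrite(f"pics/{n}1.png",f["pixels"])
```

```text
[ 0.452  -0.0848  0.1983] 3.2667 [0.43 0.21 1.19] 0.47112025574916
```

View pics/wrist1.png

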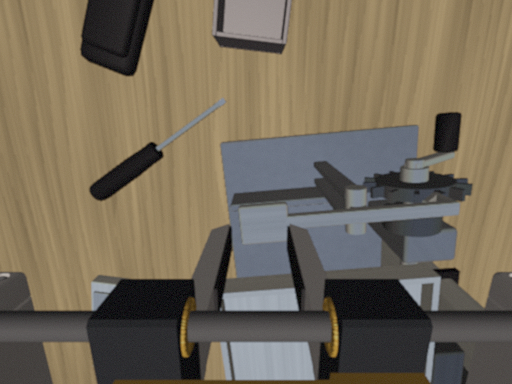

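View pics/scene1.png

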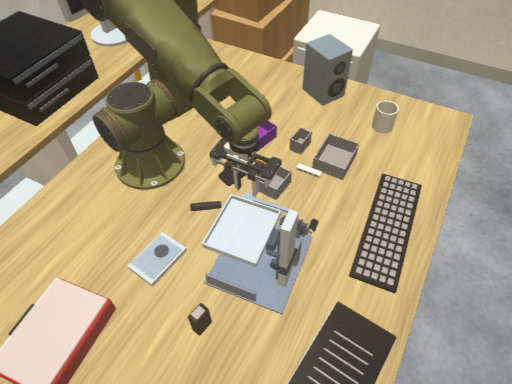

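Run:
```python
from h import *
f=grab("wrist")
print(proj(f,[.452,-.0848,.168]),proj(f,[.452,-.0848,.19]))
P=cloud(f)
m=(P[...,2]>.16)&(P[...,2]<.175)&(P[...,1]>-.125)&(P[...,1]<-.03)
Q=P[m];print(Q.min(0),Q.max(0));g=Q[Q[:,0]<.472];print(g.min(0).round(4),g.max(0).round(4),g.mean(0).round(4))
c=f["pixels"][150:300,180:340];cv2.imwrite("pics/pad.png",cv2.resize(c,None,fx=4,fy=4))
```

```text
[259.95876408 225.05067116] [260.05748685 237.62709022]
[ 0.43658591 -0.1001868   0.16000189] [ 0.59701895 -0.06020937  0.17075102]
[ 0.4366 -0.1002  0.162 ] [ 0.4718 -0.068   0.1708] [ 0.4542 -0.0826  0.1682]
```

View pics/pad.png

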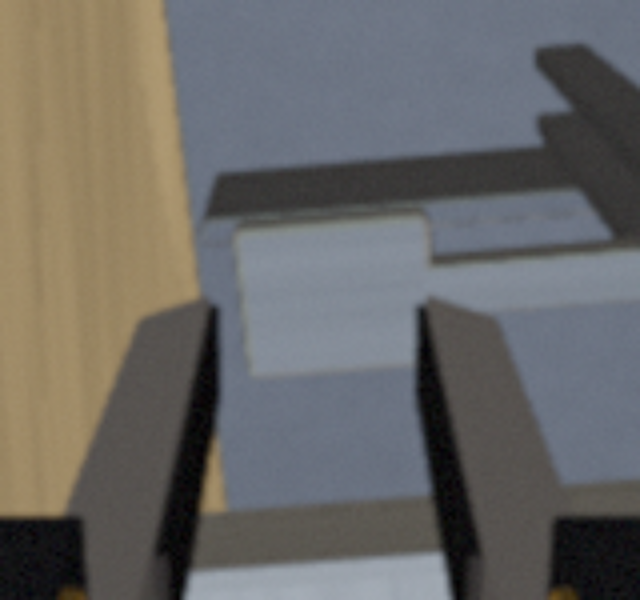

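Call:
carry_out(plan=[0,0.5,0.1,0.2,0,0,0,0,1,0.1,0.2,0,0,0,0,1.3,0.1,0.2,0,0,0,0,1.5,0.1,0.2,0,0,0,0,1.5,0.1,0.2,0,0,0,0,1.5,0.1,0.2,0,0,0,0,1.5,0.1,0.2,0,0,0])

```text
t: 4.05
position: [0.4544, -0.0838, 0.184]
eef_rot: [-0.0, 0.707, 0.0, 0.707]
force: [-0.4, 0.9, -0.3]
opening: 0.005
```

Call:
carry_out(plan=[0,0.9,0,0,0,0,0,0,1.6,0,0,0,0,0,0,2.1,0,0,0,0,0,0,2.4,0,0,0,0,0,0,2.4,0,0,0,0,0,0,2.4,0,0,0,0,0,0,2.4,0,0,0,0,0])

```text
t: 4.63
position: [0.4545, -0.0838, 0.1602]
eef_rot: [-0.0, 0.707, 0.0, 0.707]
force: [-2.1, -0.7, 2.3]
opening: 0.004
```

```bash
cat >> h.py <<'E'
def deckz():
    o=[]
    for n in("scene","side"):
        P=cloud(grab(n)).reshape(-1,3);P=P[np.isfinite(P[:,0])]
        P=P[(P[:,0]>.46)&(P[:,0]<.53)&(P[:,1]>-.25)&(P[:,1]<-.16)&(P[:,2]>.02)&(P[:,2]<.2)]
        o.append(round(float(np.median(P[:,2])),4))
    return o
E
python3 - <<'E'
from h import *
print(r.observe()["t"],deckz(),r.observe()["t"])
E
```

```text
4.6333 [0.182, 0.1825] 4.7333
```

Call:
carry_out(plan=[0,0,0,0,0,0,0,0,0,0,0,0,0,0,0,0,0,0,0,0,0,0,0,0,0,0,0,0,0,0,0,0,0,0,0,0,0,0,0,0,0,0,0,0,0,0,0,0,0,0,0,0,0,0,0,0,0,0,0,0,0,0,0,0,0,0,0,0,0,0,0,0,0,0,0,0,0,0,0,0,0,0,0,0])

```text
t: 5.73
position: [0.4545, -0.0838, 0.1602]
eef_rot: [-0.0, 0.707, 0.0, 0.707]
force: [-1.3, 0.5, 1.5]
opening: 0.002
```

Run:
```python
from h import *
print(r.observe()["t"],deckz(),r.observe()["t"])
```

```text
5.7333 [0.1713, 0.1719] 5.8333
```

Call:
carry_out(plan=[0,0,0,0,0,0,0,0,0,0,0,0,0,0,0,0,0,0,0,0,0,0,0,0,0,0,0,0,0,0,0,0,0,0,0,0,0,0,0,0,0,0,0,0,0,0,0,0,0,0,0,0,0,0,0,0,0,0,0,0,0,0,0,0,0,0,0,0,0,0,0,0,0,0,0,0,0,0,0,0,0,0,0,0])

```text
t: 6.83
position: [0.4545, -0.0838, 0.1602]
eef_rot: [-0.0, 0.707, 0.0, 0.707]
force: [-1.7, 0.4, 2.0]
opening: 0.005
```

Call:
carry_out(plan=[0,0,0,0,0,0,0,0,0,0,0,0,0,0,0,0,0,0,0,0,0,0,0,0,0,0,0,0,0,0,0,0,0,0,0,0,0,0,0,0,0,0,0,0,0,0,0,0,0,0,0,0,0,0,0,0,0,0,0,0,0,0,0,0,0,0,0,0,0,0,0,0,0,0,0,0,0,0,0,0,0,0,0,0])

```text
t: 7.83
position: [0.4545, -0.0838, 0.1602]
eef_rot: [-0.0, 0.707, 0.0, 0.707]
force: [-1.8, -0.1, 2.5]
opening: 0.004
```

Call:
carry_out(plan=[0,0,0,0,0,0,0,0,0,0,0,0,0,0,0,0,0,0,0,0,0,0,0,0,0,0,0,0,0,0,0,0,0,0,0,0,0,0,0,0,0,0,0,0,0,0,0,0,0,0,0,0,0,0,0,0,0,0,0,0,0,0,0,0,0,0,0,0,0,0,0,0,0,0,0,0,0,0,0,0,0,0,0,0])

```text
t: 8.83
position: [0.4545, -0.0838, 0.1602]
eef_rot: [-0.0, 0.707, 0.0, 0.707]
force: [-1.2, -0.2, 2.4]
opening: 0.005
```

Run:
```python
from h import *
print(r.observe()["t"],deckz(),r.observe()["t"])
f=grab("scene");cv2.imwrite("pics/m1.png",cv2.resize(f["pixels"][190:310,195:325],None,fx=5,fy=5,interpolation=cv2.INTER_CUBIC))
```

```text
8.8333 [0.1407, 0.1411] 8.9333
```

View pics/m1.png

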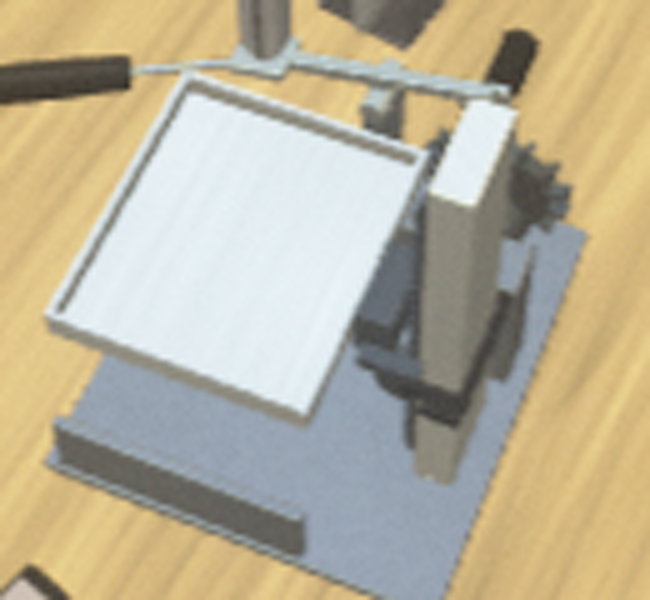

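Call:
carry_out(plan=[0,0,0,0,0,0,0,0,0,0,0,0,0,0,0,0,0,0,0,0,0,0,0,0,0,0,0,0,0,0,0,0,0,0,0,0,0,0,0,0,0,0,0,0,0,0,0,0,0,0,0,0,0,0,0,0,0,0,0,0,0,0,0,0,0,0,0,0,0,0,0,0,0,0,0,0,0,0,0,0,0,0,0,0])

```text
t: 9.98
position: [0.4545, -0.0838, 0.1602]
eef_rot: [-0.0, 0.707, 0.0, 0.707]
force: [-1.6, -0.3, 2.2]
opening: 0.004
```

Run:
```python
from h import *
f=grab("side");fs=f
P=cloud(f).reshape(-1,3);P=P[np.isfinite(P[:,0])]
P=P[(P[:,0]>.46)&(P[:,0]<.53)&(P[:,1]>-.25)&(P[:,1]<-.16)&(P[:,2]>.02)&(P[:,2]<.2)]
print(r.observe()["t"],np.median(P[:,2]))
cv2.imwrite("pics/m2.png",cv2.resize(f["pixels"][170:280,290:370],None,fx=6,fy=5.4,interpolation=cv2.INTER_CUBIC)[:600])
```

```text
10.0333 0.1296695346391653
```

View pics/m2.png

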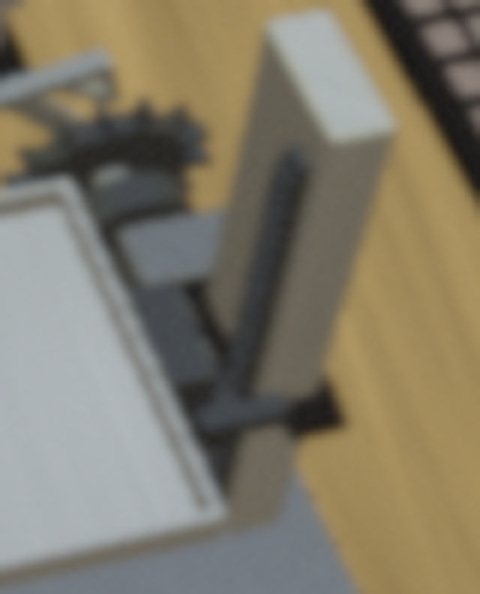

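Call:
carry_out(plan=[0,0,0,0,0,0,0,0,0,0,0,0,0,0,0,0,0,0,0,0,0,0,0,0,0,0,0,0,0,0,0,0,0,0,0,0,0,0,0,0,0,0,0,0,0,0,0,0,0,0,0,0,0,0,0,0,0,0,0,0,0,0,0,-2,0,0,0,0,0,0,-4,0,0,0,0,0,0,-5,0,0,0,0,0])

```text
validation failed for argument at $.pl...
```

Call:
carry_out(plan=[0,-1,0,0,0,0,0,0,-1,0,0,0,0,0,0,-1,0,0,0,0,0,0,-1,0,0,0,0,0,0,-1,0,0,0,0,0,0,-1,0,0,0,0,0,0,-1,0,0,0,0,0])

```text
t: 10.62
position: [0.4546, -0.0839, 0.1702]
eef_rot: [-0.0, 0.707, 0.0, 0.708]
force: [1.1, -1.2, 1.5]
opening: 0.003
```

Run:
```python
from h import *
print(r.observe()["t"],deckz(),r.observe()["t"],deckz())
fs={n:grab(n) for n in("scene","side","wrist")}
f=fs["scene"];cv2.imwrite("pics/m3.png",cv2.resize(f["pixels"][190:310,195:325],None,fx=5,fy=5,interpolation=cv2.INTER_CUBIC))
f=fs["side"];cv2.imwrite("pics/m4.png",cv2.resize(f["pixels"][170:280,290:370],None,fx=6,fy=5.4,interpolation=cv2.INTER_CUBIC)[:600])
cv2.imwrite("pics/wrist2.png",fs["wrist"]["pixels"]);cv2.imwrite("pics/side2.png",fs["side"]["pixels"])
for q in["tray_pointer","load_mark"]:
    o=[]
    for n in("scene","side"):
        k=[d for d in r.pinpoint(n,q)]
        if k:o.append((fs[n],np.array(k[0]["pixel"])));
    if len(o)>1:p,e=tri(o);print(q,p.round(4),e,[np.round(x[1],1) for x in o])
```

```text
10.6167 [0.1234, 0.1242] 10.7167 [0.1233, 0.1243]
tray_pointer [ 0.6214 -0.2308  0.1374] [np.float64(0.5), np.float64(0.6)] [array([277.4, 266.7]), array([337.5, 244. ])]
load_mark [ 0.635  -0.2314  0.134 ] [np.float64(0.8), np.float64(1.0)] [array([282.4, 268.4]), array([343.8, 245.6])]
```

View pics/m3.png

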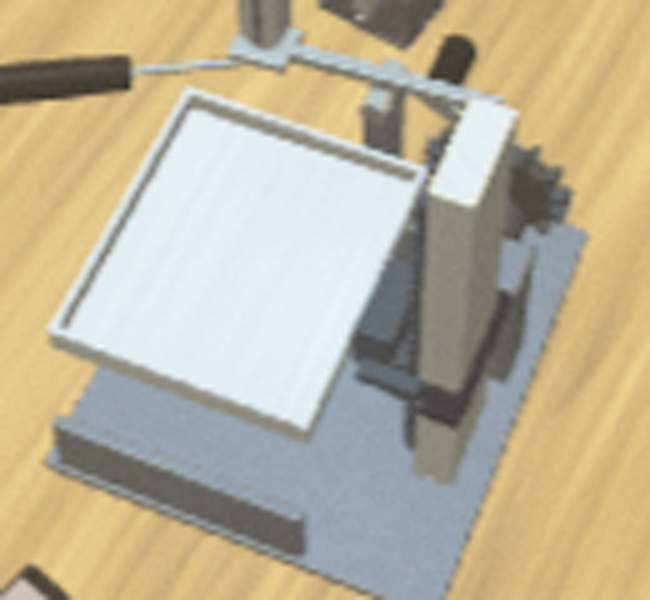

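View pics/m4.png

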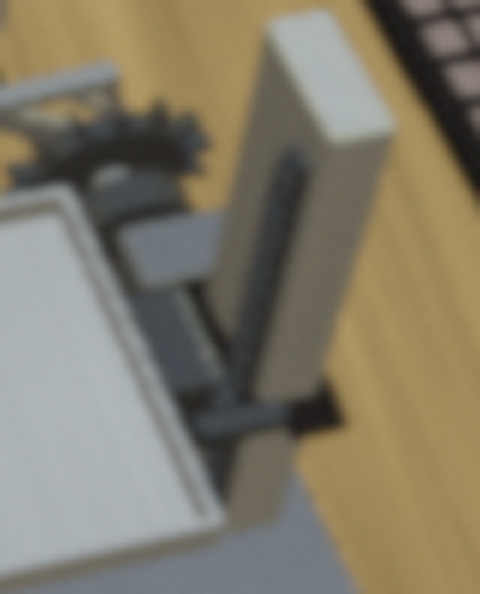

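View pics/wrist2.png

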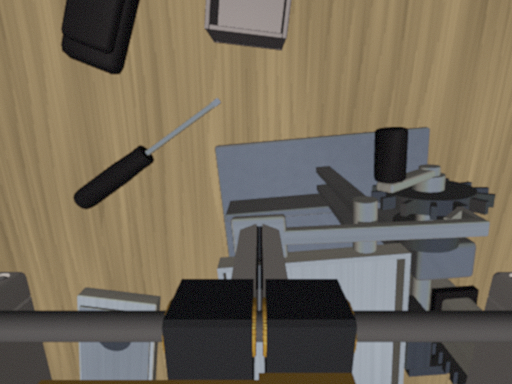

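View pics/side2.png

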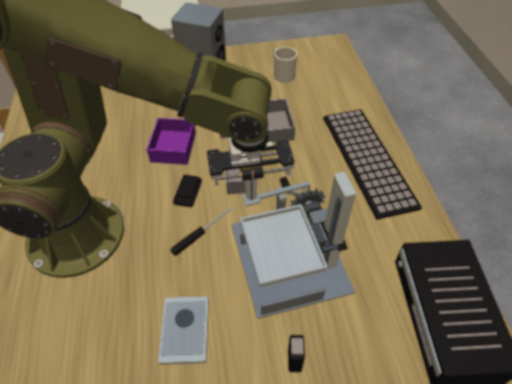

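Call:
carry_out(plan=[0,-0.7,0,0,0,0,0,0,-1.5,0,0,0,0,0,0,-1.5,0,0,0,0,0])

```text
t: 11.42
position: [0.455, -0.0839, 0.187]
eef_rot: [-0.0, 0.706, 0.0, 0.708]
force: [0.4, -0.6, 0.3]
opening: 0.006
```

Run:
```python
from h import *
print(r.observe()["t"],tool()[:3,3].round(4),deckz())
f=grab("side");P=cloud(f);g=f["pixels"].max(-1)
for v in range(236,256):
    print(v,' '.join("%s%3d"%("*" if g[v,u]<60 else " ",P[v,u,2]*1000) if np.isfinite(P[v,u,2]) else " nan" for u in range(318,352)))
print(P[246,320:352].round(3).tolist())
```

```text
11.4167 [ 0.455  -0.0839  0.187 ] [0.1234, 0.1243]
236  143  143  140  140  138  140  139  107  117 *122 *134 *137 *144 *145 *149  146  nan  152  151  155  152  150  153  153  149  148  145   -1    0   -3    1    0   -2   -1
237  140  140  137  140  139  139  139  138  109 *122 *130 *135 *142 *142 *145  142  145  150  150  149  148  147  147  147  145  142  142    0    0    0   -2   -1    0    0
238  138  140  140  137  140  138  140  140  105  118 *125 *133 *135 *140 *141  138  141  145  146  146  144  144  141  140  141  140  122    0   -2    0   -3    0    0    0
239  141  138  141  141  139  142  140  139  135  117  126 *132 *134 *134  134  132  142  145  143  141  138  139  140  135  136  133  122   -2   -3    0   -2   -2    2    1
240  140  141  141  140  138  138  140  140  141  118  124 *126 *132 *133  130  132  135  138  136  135  134  135  135  133  131  127  121  122   -1    2    0    1    0   -2
241  139  141  140  138  137 *136  137  136  134  120  118 *128 *126 *124  122  129  135  136  132  130  131  128  130  129  124  125  124  121   -1   -1    0    2    0   -2
242  
[... 2486 characters left out ...]
 -0.217, 0.118], [0.594, -0.217, 0.118], [0.593, -0.225, 0.13], [0.595, -0.225, 0.13], [0.597, -0.227, 0.133], [0.599, -0.227, 0.132], [0.601, -0.227, 0.132], [0.604, -0.227, 0.13], [0.606, -0.228, 0.131], [0.608, -0.228, 0.13], [0.61, -0.228, 0.13], [0.612, -0.23, 0.132], [0.615, -0.228, 0.129], [0.617, -0.229, 0.13], [0.619, -0.23, 0.131], [0.621, -0.231, 0.132], [0.626, -0.225, 0.121], [0.628, -0.226, 0.122], [0.63, -0.227, 0.122], [0.632, -0.228, 0.123], [0.635, -0.227, 0.122], [0.637, -0.228, 0.122], [0.638, -0.23, 0.125], [0.642, -0.227, 0.119], [0.643, -0.23, 0.124], [0.647, -0.228, 0.119], [0.69, -0.16, -0.001], [0.692, -0.16, -0.002], [0.694, -0.163, 0.002], [0.698, -0.161, -0.003]]
```

Call:
carry_out(plan=[0,1.3,0,0,0,0,0,0,2.4,0,0,0,0,0,0,2.8,0,0,0,0,0,0,2.8,0,0,0,0,0,0,2.8,0,0,0,0,0,0,1,0,0,0,0,0,0,-1,0,0,0,0,0,0,-2,0,0,0,0,0,0,-3,0,0,0,0,0,0,-4,0,0,0,0,0,0,-5,0,0,0,0,0,0,-5,0,0,0,0,0])

```text
t: 12.57
position: [0.4549, -0.0839, 0.2371]
eef_rot: [-0.0, 0.706, -0.0, 0.708]
force: [1.1, -0.2, 0.0]
opening: 0.004
```

Run:
```python
from h import *
print(r.observe()["t"],tool()[:3,3].round(4),deckz())
```

```text
12.5667 [ 0.4549 -0.0839  0.2371] [0.1144, 0.1152]
```

Call:
carry_out(plan=[0.5,0,3.9,0.8,0,0,0,0.5,0,7.9,1.6,0,0,0,0.5,0,11.8,2.4,0,0,0,0.5,0,15.8,3.2,0,0,0,0.5,0,19.7,4,0,0,0,0.5,0,23.6,4.8,0,0,0,0.5,0.5,27.5,5.6,0,0,0,0.5,1,31.4,6.4,0,0,0,0.5,1.5,35.4,7.2,0,0,0,0.5,2,39.4,7.5,0,0,0,0.5,2,39.4,7.5,0,0,0])

```text
t: 13.58
position: [0.528, 0.3155, 0.2119]
eef_rot: [-0.002, 0.708, 0.001, 0.706]
force: [-1.6, -0.6, 0.1]
opening: 0.5
```

```bash
cat >> h.py <<'E'
from scipy.optimize import minimize
def boxfit(P,z,lx,ly,x0,tol=.006,t=.004):
    "fit rim rectangle ring (outer lx,ly) to rim points (z near z)"
    Q=P.reshape(-1,3);Q=Q[np.isfinite(Q[:,0])]
    Q=Q[(abs(Q[:,2]-z)<tol)&(np.hypot(Q[:,0]-x0[0],Q[:,1]-x0[1])<np.hypot(lx,ly)/2+.03)][:,:2]
    def cost(p):
        c,s=np.cos(p[2]),np.sin(p[2]);d=Q-p[:2];a=d@[c,s];b=d@[-s,c]
        qx=abs(a)-(lx-t)/2;qy=abs(b)-(ly-t)/2
        sd=np.hypot(np.maximum(qx,0),np.maximum(qy,0))+np.minimum(np.maximum(qx,qy),0)
        e=np.maximum(abs(sd)-t/2,0);return np.mean(np.minimum(e,.012))
    best=None
    for dx in(-.015,0,.015):
        for dy in(-.015,0,.015):
            for a in(-.15,0,.15):
                m=minimize(cost,[x0[0]+dx,x0[1]+dy,x0[2]+a],method="Nelder-Mead",options=dict(xatol=1e-4,fatol=1e-7,initial_simplex=np.array([[x0[0]+dx,x0[1]+dy,x0[2]+a]]*4)+np.array([[0,0,0],[.01,0,0],[0,.01,0],[0,0,.1]])))
                if best is None or m.fun<best.fun:best=m
    return best.x.round(4),round(best.fun*1000,2),len(Q)
E
python3 - <<'E'
from h import *
print(r.observe()["t"],tool()[:3,3].round(4))
fs={n:grab(n) for n in("scene","side","wrist")}
for n,f in fs.items():
    cv2.imwrite(f"pics/{n}3.png",f["pixels"])
    P=cloud(f)
    for nm,l,x0 in[("A",(.116,.14),(.588,.31,0)),("C",(.072,.096),(.447,.105,-.1)),("D",(.05,.074),(.444,.324,-.1))]:
        try:print(n,nm,boxfit(P,.056,*l,x0))
        except Exception as e:print(n,nm,e)
E
```

```text
13.5833 [0.528  0.3155 0.2119]
scene A (array([ 0.5846,  0.3088, -0.0095]), np.float64(0.24), 163)
scene C (array([ 0.4466,  0.1054, -0.1081]), np.float64(0.27), 129)
scene D (array([ 0.4424,  0.3219, -0.0926]), np.float64(0.32), 78)
side A (array([ 0.5853,  0.31  , -0.0144]), np.float64(0.37), 222)
side C (array([ 0.447 ,  0.1065, -0.0992]), np.float64(0.24), 173)
side D (array([ 0.4438,  0.3233, -0.1232]), np.float64(0.24), 95)
wrist A (array([ 0.5856,  0.3126, -0.0137]), np.float64(0.19), 1744)
wrist C (array([ 0.4473,  0.1094, -0.1086]), np.float64(0.04), 318)
wrist D (array([ 0.4439,  0.3263, -0.1092]), np.float64(0.01), 918)
```

View pics/wrist3.png

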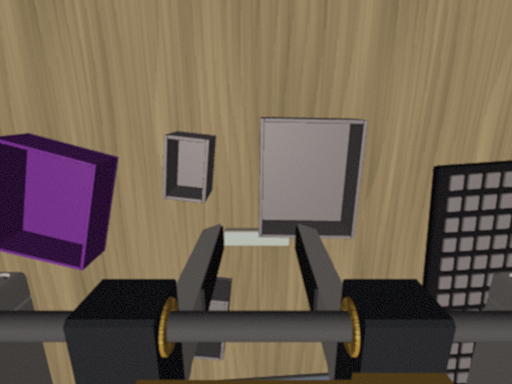

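View pics/scene3.png

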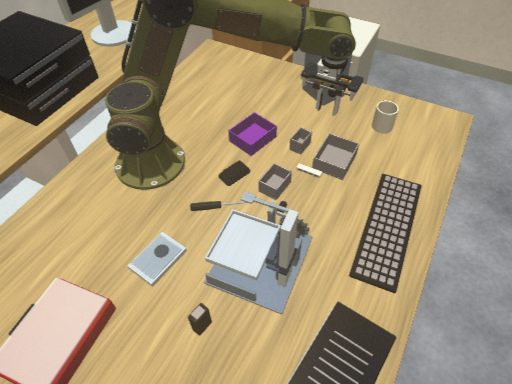

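Call:
carry_out(plan=[0.5,4,-0.3,0.1,0,0,0,0.5,8,-0.5,0.1,0,0,0,0.5,11,-0.5,0.1,0,0,0,0.5,12,-0.5,0.1,0,0,0,0.5,12,-0.5,0.1,0,0,0,0.5,12,-0.5,0.1,0,0,0])

```text
t: 14.23
position: [0.5306, 0.3045, 0.0957]
eef_rot: [-0.0, 0.707, -0.0, 0.707]
force: [-0.1, -0.2, -0.2]
opening: 0.503
```

Run:
```python
from h import *
T=tool();print(r.observe()["t"],T.round(4))
f=grab("wrist");cv2.imwrite("pics/w4.png",f["pixels"]);print(boxfit(cloud(f),.056,.116,.14,(.585,.31,-.01)))
```

```text
14.2333 [[ 1.000e-03 -2.000e-04  1.000e+00  5.306e-01]
 [-5.000e-04  1.000e+00  2.000e-04  3.045e-01]
 [-1.000e+00 -5.000e-04  1.000e-03  9.570e-02]
 [ 0.000e+00  0.000e+00  0.000e+00  1.000e+00]]
(array([ 0.5853,  0.3127, -0.0156]), np.float64(1.14), 4073)
```

View pics/w4.png

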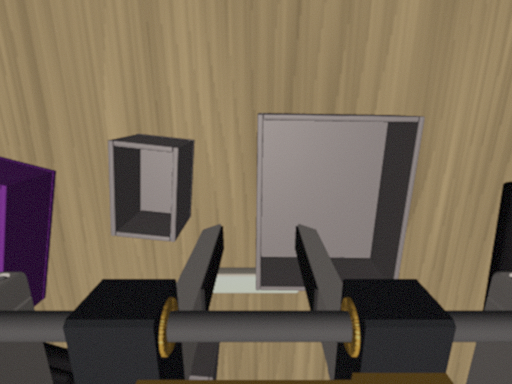

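Call:
carry_out(plan=[0.5,3,0.6,-0.1,0,0,0,0.5,5.2,0.6,-0.1,0,0,0,0.5,6.2,0.6,-0.1,0,0,0,0.5,6.2,0.6,-0.1,0,0,0,0,6.2,0.6,-0.1,0,0,0,0,6.2,0.6,-0.1,0,0,0,0,6.2,0.6,-0.1,0,0,0,0,6.2,0.6,-0.1,0,0,0,0,6.2,0.6,-0.1,0,0,0,0,6.2,0.6,-0.1,0,0,0,0,6.2,0.6,-0.1,0,0,0,0,6.2,0.6,-0.1,0,0,0])

```text
t: 15.28
position: [0.5302, 0.3109, 0.0347]
eef_rot: [-0.0, 0.706, 0.0, 0.708]
force: [-0.3, -0.4, 2.9]
opening: 0.038
```

Call:
carry_out(plan=[0,0,0,0,0,0,0,0,-1.5,0,0,0,0,0,0,-3,0,0,0,0,0,0,-4,0,0,0,0,0,0,-4,0,0,0,0,0,0,-4,0,0,0,0,0])

```text
t: 15.78
position: [0.5301, 0.311, 0.0747]
eef_rot: [0.0, 0.706, 0.0, 0.708]
force: [-0.1, 0.8, -1.9]
opening: 0.041
```

Run:
```python
from h import *
T=tool();print(r.observe()["t"],T[:3,3].round(4),r.observe()["opening"],r.observe()["force"])
for n in("scene","wrist"):
    f=grab(n);cv2.imwrite(f"pics/{n}5.png",f["pixels"])
for z in(.09,.096,.1):print(boxfit(cloud(f),z,.116,.14,(.585,.31,-.01)))
```

```text
15.7833 [0.5301 0.311  0.0747] 0.04129636248164792 [-0.08565154  0.81045323 -1.9373899 ]
(array([0.5844, 0.3134, 0.0011]), np.float64(0.32), 7324)
(array([0.5845, 0.3134, 0.001 ]), np.float64(0.36), 7231)
(array([ 5.847e-01,  3.134e-01, -2.000e-04]), np.float64(0.48), 5775)
```

View pics/wrist5.png

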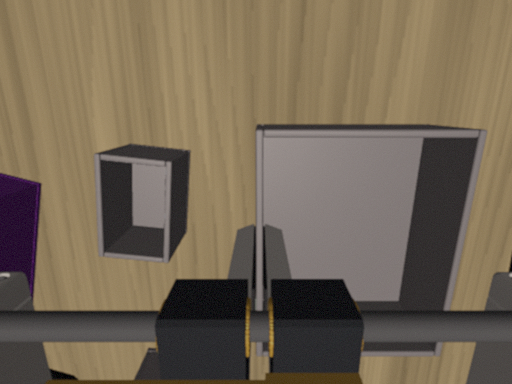

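View pics/scene5.png

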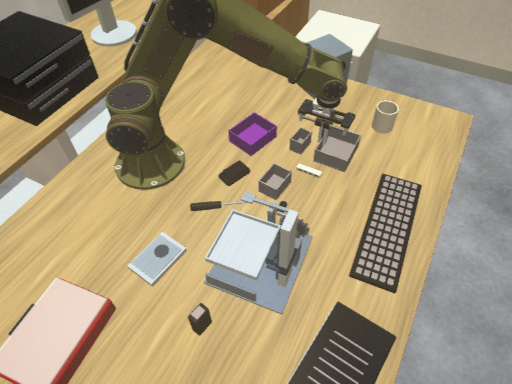

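Run:
```python
from h import *
for n in("scene","side"):
    P=cloud(grab(n))
    m=(P[...,0]<.585)&(P[...,1]<-.1);Q=P.copy();Q[~m]=np.nan
    z=Q[(Q[...,2]>.119)&(Q[...,2]<.14)][:,2];print(np.histogram(z,bins=np.arange(.110,.14,.002)))
    for t in(.003,.004,.005):print(n,t,boxfit(Q,.1275,.14+2*t,.164+2*t,(.5,-.198,.088),tol=.005,t=t))
```

```text
(array([  0,   0,   0,   0,  32,  58,  55,  88, 141, 159,  71,  10,   0,
         0,   0]), array([0.11 , 0.112, 0.114, 0.116, 0.118, 0.12 , 0.122, 0.124, 0.126,
       0.128, 0.13 , 0.132, 0.134, 0.136, 0.138, 0.14 ]))
scene 0.003 (array([ 0.5029, -0.2013,  0.0889]), np.float64(0.83), 508)
scene 0.004 (array([ 0.503 , -0.2011,  0.0882]), np.float64(0.56), 508)
scene 0.005 (array([ 0.5032, -0.2011,  0.0898]), np.float64(0.41), 508)
(array([  0,   0,   0,   0,  77, 100,  77,  96, 163, 281, 151,  33,   1,
         0,   0]), array([0.11 , 0.112, 0.114, 0.116, 0.118, 0.12 , 0.122, 0.124, 0.126,
       0.128, 0.13 , 0.132, 0.134, 0.136, 0.138, 0.14 ]))
side 0.003 (array([ 0.5028, -0.2007,  0.0876]), np.float64(0.79), 769)
side 0.004 (array([ 0.5029, -0.2004,  0.0875]), np.float64(0.53), 769)
side 0.005 (array([ 0.5031, -0.2002,  0.0869]), np.float64(0.4), 769)
```

Call:
carry_out(plan=[0,-3,0,0,0,0,0,0,-6.5,0,0,0,0,0,0,-10,0,0,0,0,0,0,-13.5,-1,0,0,0,0,0,-16.5,-3,-0.5,0,0,0,0,-18,-6,-1,0,0,0,0,-18,-9.5,-1.5,0,0,0,0,-18,-13,-2,-1,0,0,0,-18,-16.5,-3,-2,0,0,0,-18,-20,-3.5,-3,0,0,0,-18,-23,-4,-4,0,0,0,-18,-25,-4.5,-5,0,0])

```text
t: 16.98
position: [0.484, 0.0585, 0.2534]
eef_rot: [-0.031, 0.706, 0.031, 0.707]
force: [0.1, 0.2, -1.5]
opening: 0.039
```

Run:
```python
from h import *
T=tool();print(r.observe()["t"],T.round(4),r.observe()["opening"],r.observe()["force"])
G=np.eye(4);c,s=np.cos(.088),np.sin(.088);G[:3,:3]=np.array([[c,-s,0],[s,c,0],[0,0,1]])@np.array([[0,0,1],[0,1,0],[-1,0,0.]]);G[:3,3]=[.4487,-.2056,.25]
print(mv(G))
f=grab("wrist");
for z in(.27,.276,.282):print(boxfit(cloud(f),z,.116,.14,(T[0,3]+.055,T[1,3],.08)))
cv2.imwrite("pics/w6.png",f["pixels"])
```

```text
16.9833 [[ 1.000e-03 -8.730e-02  9.962e-01  4.840e-01]
 [-7.000e-04  9.962e-01  8.730e-02  5.850e-02]
 [-1.000e+00 -8.000e-04  9.000e-04  2.534e-01]
 [ 0.000e+00  0.000e+00  0.000e+00  1.000e+00]] 0.03918517259773328 [ 0.12982288  0.19392856 -1.50137332]
(array([  0.36, -26.  ,  -5.82]), array([-0. ,  0.1,  0. ]))
(array([0.5382, 0.066 , 0.0883]), np.float64(0.3), 8188)
(array([0.5383, 0.066 , 0.0876]), np.float64(0.38), 7053)
(array([0.5387, 0.0661, 0.0886]), np.float64(3.41), 813)
```

View pics/w6.png

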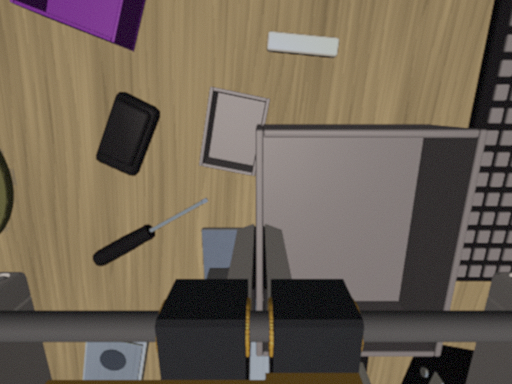

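Call:
carry_out(plan=[0,0.3,-3.2,-1,0,0,0,0,0.3,-6.6,-2,0,0,0,0,0.3,-10,-3,0,0,0,0,0.3,-13.5,-4,0,0,0,0,0.3,-17,-5,0,0,0,0,0.3,-20.5,-5.8,0,0,0,0,0.3,-23.5,-5.8,0,0,0,0,0.3,-25.5,-5.8,0,0,0,0,0.3,-26,-5.8,0,0,0,0,0.3,-26,-5.8,0,0,0,0,0.3,-26,-5.8,0,0,0])

```text
t: 17.95
position: [0.4485, -0.2068, 0.2504]
eef_rot: [-0.031, 0.706, 0.031, 0.706]
force: [0.3, 0.1, -0.3]
opening: 0.042
```

Run:
```python
from h import *
T=tool();print(r.observe()["t"],T[:3,3].round(4),deckz())
G=np.eye(4);c,s=np.cos(.088),np.sin(.088);G[:3,:3]=np.array([[c,-s,0],[s,c,0],[0,0,1]])@np.array([[0,0,1],[0,1,0],[-1,0,0.]]);G[:3,3]=[.4487,-.2056,.155]
print(mv(G))
for n in("scene","side","wrist"):
    f=grab(n);P=cloud(f)
    print(n,boxfit(P,.27,.116,.14,(T[0,3]+.055,T[1,3],.08)));cv2.imwrite(f"pics/{n}7.png",f["pixels"])
```

```text
17.95 [ 0.4485 -0.2068  0.2504] [0.1144, 0.1153]
(array([9.58, 0.09, 0.01]), array([0.1, 0. , 0.1]))
scene (array([ 0.5036, -0.2016,  0.0903]), np.float64(1.12), 408)
side (array([ 0.5033, -0.2009,  0.091 ]), np.float64(2.59), 575)
wrist (array([ 0.503 , -0.1988,  0.0899]), np.float64(0.32), 7956)
```

View pics/scene7.png

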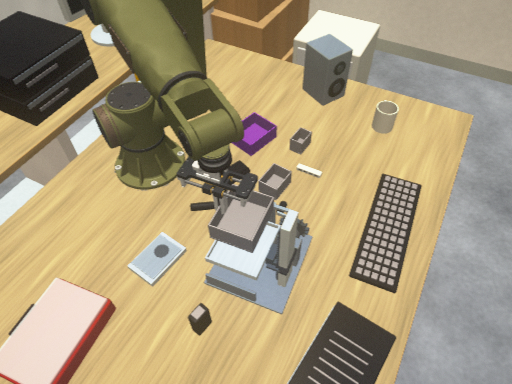

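Call:
carry_out(plan=[0,3,0.1,0,0,0,0,0,6,0.1,0,0,0,0,0,8,0.1,0,0,0,0,0,9,0.1,0,0,0,0,0,9.4,0.1,0,0,0,0,0,9.7,0.1,0,0,0,0,0,9.9,0.1,0,0,0,0,0,10,0.1,0,0,0,0,0,10,0.1,0,0,0,0])

```text
t: 18.95
position: [0.449, -0.2059, 0.1516]
eef_rot: [-0.032, 0.706, 0.031, 0.707]
force: [-0.3, -0.6, -1.5]
opening: 0.04
```

Call:
carry_out(plan=[0,0.2,0,0,0,0,0,0,0.2,0,0,0,0,0,0,0.2,0,0,0,0,0])

```text
t: 19.2
position: [0.4493, -0.2062, 0.1505]
eef_rot: [-0.032, 0.705, 0.03, 0.708]
force: [-1.2, -0.9, 5.3]
opening: 0.039
```

Call:
carry_out(plan=[0.3,0.0,0,0,0,0,0,0.3,0,0,0,0,0,0,0.3,0,0,0,0,0,0,0.3,0,0,0,0,0,0,0.3,-3,0,0,0,0,0,0.3,-6,0,0,0,0,0,0.5,-9,0,0,0,0,0,0.5,-11,0,0,0,0,0,0.5,-11,0,0,0,0,0])

```text
t: 19.95
position: [0.4501, -0.2064, 0.2647]
eef_rot: [-0.034, 0.703, 0.029, 0.709]
force: [0.3, -0.2, 0.6]
opening: 0.475
```

Run:
```python
from h import *
T=tool();print(r.observe()["t"],T[:3,3].round(4))
for n in("scene","side","wrist"):
    f=grab(n);P=cloud(f)
    print(n,boxfit(P,.171,.116,.14,(.503,-.2,.08)))
    print(n,"C",boxfit(P,.056,.072,.096,(.447,.106,-.1)),"D",boxfit(P,.056,.05,.074,(.444,.323,-.1)))
    cv2.imwrite(f"pics/{n}8.png",f["pixels"])
```

```text
19.95 [ 0.4501 -0.2064  0.2647]
scene (array([ 0.5042, -0.2016,  0.0903]), np.float64(2.21), 419)
scene C (array([ 0.4467,  0.1052, -0.1063]), np.float64(0.24), 127) D (array([ 0.4427,  0.3215, -0.1123]), np.float64(0.4), 73)
side (array([ 0.5041, -0.2007,  0.0912]), np.float64(2.56), 653)
side C (array([ 0.4486,  0.1078, -0.0559]), np.float64(0.08), 26) D (array([ 0.429,  0.308, -0.25 ]), np.float64(nan), 0)
wrist (array([ 0.5039, -0.1986,  0.0882]), np.float64(4.45), 4370)
wrist C (array([ 0.432,  0.091, -0.25 ]), np.float64(nan), 0) D (array([ 0.429,  0.308, -0.25 ]), np.float64(nan), 0)
  return _methods._mean(a, axis=axis, dtype=dtype,
  ret = ret.dtype.type(ret / rcount)
```

View pics/scene8.png

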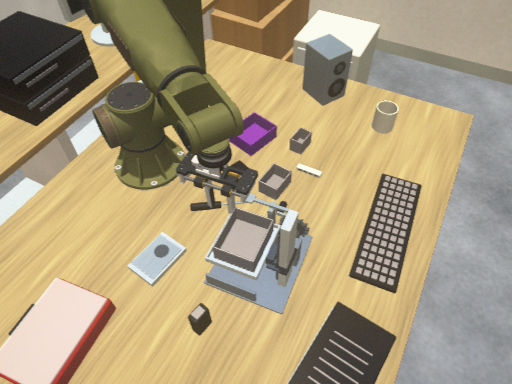

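```bash
cat >> h.py <<'E'
def goal(x,y,z,yaw):
    G=np.eye(4);c,s=np.cos(yaw),np.sin(yaw);G[:3,:3]=np.array([[c,-s,0],[s,c,0],[0,0,1]])@np.array([[0,0,1],[0,1,0],[-1,0,0.]]);G[:3,3]=[x,y,z];return G
E
python3 -c "
from h import *
print(tool().round(3));print(mv(goal(.447,.106,.15,-.106)))"
```

```text
[[ 0.002 -0.089  0.996  0.449]
 [-0.002  0.996  0.089 -0.206]
 [-1.    -0.002  0.002  0.26 ]
 [ 0.     0.     0.     1.   ]]
(array([10.89, 31.09,  2.57]), array([11.2,  0.1,  0.1]))
```

Call:
carry_out(plan=[1,0,2.5,0.2,1,0,0,1,0,6,0.5,2,0,0,1,0,10,0.8,3,0,0,1,0,14,1.1,4.5,0,0,1,1,18,1.5,6,0,0,1,3,22,1.8,7.5,0,0,1,5,25.5,2.1,9,0,0,1,7,28.5,2.4,10.5,0,0,1,9,30.5,2.5,11.2,0,0,1,10,31,2.5,11.2,0,0,1,10.5,31,2.5,11.2,0,0,1,10.5,31,2.5,11.2,0,0])

```text
t: 21.1
position: [0.4459, 0.1044, 0.1527]
eef_rot: [0.036, 0.706, -0.038, 0.706]
force: [-0.2, -0.1, -0.2]
opening: 0.999
```

Run:
```python
from h import *
T=tool();print(r.observe()["t"],T[:3,3].round(4),deckz())
for n in("scene","side","wrist"):
    f=grab(n);P=cloud(f)
    print(n,"C",boxfit(P,.056,.072,.096,(.447,.106,-.1)),"D",boxfit(P,.056,.05,.074,(.444,.323,-.1)))
    cv2.imwrite(f"pics/{n}9.png",f["pixels"])
print(mv(goal(.447,.106,.05,-.106)))
```

```text
21.1 [0.4459 0.1044 0.1527] [0.1183, 0.1194]
scene C (array([ 0.4466,  0.1049, -0.0999]), np.float64(0.28), 133) D (array([ 0.4429,  0.3234, -0.1199]), np.float64(0.25), 26)
side C (array([ 0.447 ,  0.1063, -0.1071]), np.float64(0.19), 177) D (array([ 0.4438,  0.3234, -0.1034]), np.float64(0.17), 50)
wrist C (array([ 0.4471,  0.109 , -0.1073]), np.float64(0.0), 1655) D (array([ 0.429,  0.308, -0.25 ]), np.float64(nan), 0)
(array([10.47,  0.19, -0.05]), array([-0.1,  0.2,  0.1]))
  return _methods._mean(a, axis=axis, dtype=dtype,
  ret = ret.dtype.type(ret / rcount)
```

View pics/wrist9.png

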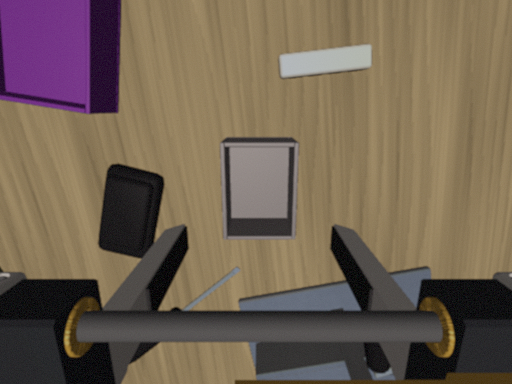

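Call:
carry_out(plan=[1,3.5,0.2,0,0,0,0,1,7,0.2,0,0,0,0,1,9.5,0.2,0,0,0,0,1,10.3,0.2,0,0,0,0,1,10.3,0.2,0,0,0,0,0.5,10.3,0.2,0,0,0,0,0.5,10.3,0.2,0,0,0,0,0.5,10.3,0.2,0,0,0,0,0.5,10.3,0.2,0,0,0,0,0.5,10.3,0.2,0,0,0,0,0.5,10.3,0.2,0,0,0])

```text
validation failed for argument at $.pl...
```

Call:
carry_out(plan=[0.5,0,0,0,0,0,0,0.5,-2,0,0,0,0,0,0.5,-4,0,0,0,0,0,0.5,-4,0,0,0,0,0])

```text
t: 21.68
position: [0.4481, 0.1042, 0.1984]
eef_rot: [0.038, 0.703, -0.039, 0.709]
force: [0.7, 0.5, -0.1]
opening: 0.752
```

Run:
```python
from h import *
T=tool();print(r.observe()["t"],T[:3,3].round(4))
for n in("scene","side","wrist"):
    f=grab(n);P=cloud(f);
    for z in (.092,.097):print(n,"C",boxfit(P,z,.072,.096,(.447,.106,-.1)))
    cv2.imwrite(f"pics/{n}10.png",f["pixels"])
print(mv(goal(.447,.106,.25,-.0)))
```

```text
21.6833 [0.4481 0.1042 0.1984]
scene C (array([ 0.432,  0.091, -0.25 ]), np.float64(nan), 0)
scene C (array([ 0.432,  0.091, -0.25 ]), np.float64(nan), 0)
side C (array([ 0.432,  0.091, -0.25 ]), np.float64(nan), 0)
side C (array([ 0.432,  0.091, -0.25 ]), np.float64(nan), 0)
wrist C (array([ 0.432,  0.091, -0.25 ]), np.float64(nan), 0)
wrist C (array([ 0.432,  0.091, -0.25 ]), np.float64(nan), 0)
(array([-5.55,  0.18,  0.04]), array([-6.2,  0.2,  0.1]))
  return _methods._mean(a, axis=axis, dtype=dtype,
  ret = ret.dtype.type(ret / rcount)
```

View pics/wrist10.png

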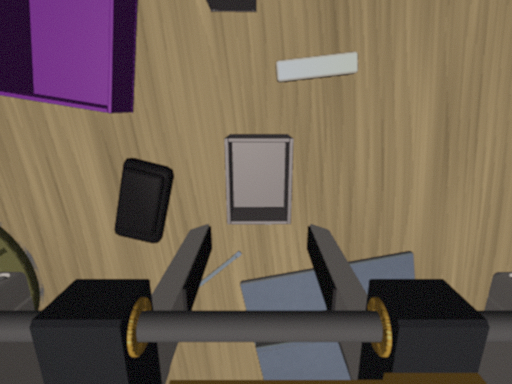

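Call:
carry_out(plan=[1,0.5,0.2,0,0,0,0,1,3.5,0.2,0,0,0,0,1,6.5,0.2,0,0,0,0,1,8.5,0.2,0,0,0,0,1,9,0.2,0,0,0,0])

```text
t: 22.25
position: [0.4452, 0.1056, 0.1007]
eef_rot: [0.037, 0.707, -0.039, 0.705]
force: [-0.5, -0.4, -0.6]
opening: 0.944
```

Run:
```python
from h import *
print(tool()[:3,3].round(4),r.observe()["opening"]);print(mv(goal(.447,.106,.05,-.106)))
```

```text
[0.4452 0.1056 0.1007] 0.9437828447029064
(array([5.07, 0.08, 0.18]), array([-0.1, -0.1,  0.2]))
```

Call:
carry_out(plan=[1,2,0.1,0.1,0,0,0,1,4,0.1,0.1,0,0,0,1,5.1,0.1,0.1,0,0,0,1,5.1,0.1,0.1,0,0,0,0.5,5.1,0.1,0.1,0,0,0,0.5,5.1,0.1,0.1,0,0,0,0.5,5.1,0.1,0.1,0,0,0,0.5,5.1,0.1,0.1,0,0,0,0.5,5.1,0.1,0.1,0,0,0])

```text
t: 23.0
position: [0.4467, 0.1064, 0.0506]
eef_rot: [0.037, 0.706, -0.039, 0.706]
force: [-1.1, -0.0, 8.0]
opening: 0.765
```

Run:
```python
from h import *
print(tool()[:3,3].round(4),r.observe()["opening"]);
f=grab("wrist");cv2.imwrite("pics/w11.png",f["pixels"]);print(boxfit(cloud(f),.056,.072,.096,(.447,.106,-.1)))
```

```text
[0.4467 0.1064 0.0506] 0.7653905359649795
(array([ 0.4462,  0.1093, -0.1084]), np.float64(0.38), 4603)
```

View pics/w11.png

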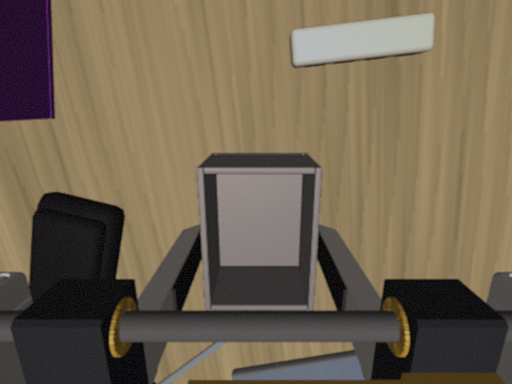

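Run:
```python
from h import *
print(mv(goal(.502,-.201,.262,.09)))
```

```text
(array([-21.06, -30.03,   8.81]), array([-11.4,  -0. ,   0.2]))
```

Call:
carry_out(plan=[0.5,-2.5,0,0,0,0,0,0.5,-6,0,0,0,0,0,0.5,-10,0,0,0,0,0,0.5,-14,-0.5,0,-1,0,0,0.5,-17.5,-2.5,0.5,-2,0,0,0.5,-20,-5,1,-3,0,0,0.5,-21,-8.5,2,-4,0,0,0.5,-21,-12,3,-5,0,0,0.5,-21,-16,4,-6.5,0,0,0.5,-21,-20,5,-8,0,0,0.5,-21,-24,6.5,-9.5,0,0,0.5,-21,-27,8,-11,0,0])

```text
t: 24.05
position: [0.4968, -0.1728, 0.2617]
eef_rot: [-0.031, 0.707, 0.029, 0.706]
force: [0.9, 0.6, 0.2]
opening: 0.763
```

Run:
```python
from h import *
print(tool()[:3,3].round(4),r.observe()["opening"])
print(mv(goal(.502,-.201,.262,.09)))
```

```text
[ 0.4968 -0.1728  0.2617] 0.7628232928231383
(array([-0.02, -2.85,  0.28]), array([-0.3, -0. ,  0.2]))
```

Call:
carry_out(plan=[0.5,0,-1.8,0.2,0,0,0,0.5,0,-2.8,0.3,-0.3,0,0,0.5,0,-2.8,0.3,-0.3,0,0,0.5,0,-2.8,0.3,-0.3,0,0])

```text
t: 24.38
position: [0.502, -0.1998, 0.2617]
eef_rot: [-0.032, 0.707, 0.03, 0.706]
force: [-0.1, -0.0, -0.5]
opening: 0.759
```

Run:
```python
from h import *
T=tool();print(T[:3,3].round(4),r.observe()["opening"])
for n in("scene","side","wrist"):
    f=grab(n);P=cloud(f)
    print(n,"C",boxfit(P,.267,.072,.096,(T[0,3],T[1,3],.09)),"A",boxfit(P,.171,.116,.14,(.504,-.201,.09)))
    cv2.imwrite(f"pics/{n}12.png",f["pixels"])
print(mv(goal(.503,-.201,.178,.09)))
```

```text
[ 0.502  -0.1998  0.2617] 0.759428636581489
scene C (array([ 0.5016, -0.2003,  0.0824]), np.float64(1.25), 195) A (array([ 0.5042, -0.2013,  0.0927]), np.float64(0.73), 249)
side C (array([ 0.5009, -0.199 ,  0.0899]), np.float64(0.92), 348) A (array([ 0.5042, -0.2008,  0.09  ]), np.float64(2.5), 480)
wrist C (array([ 0.5011, -0.1962,  0.0901]), np.float64(0.36), 4697) A (array([ 0.4998, -0.1544,  0.1537]), np.float64(4.79), 2644)
(array([ 8.41, -0.16,  0.07]), array([0. , 0. , 0.2]))
```

View pics/scene12.png

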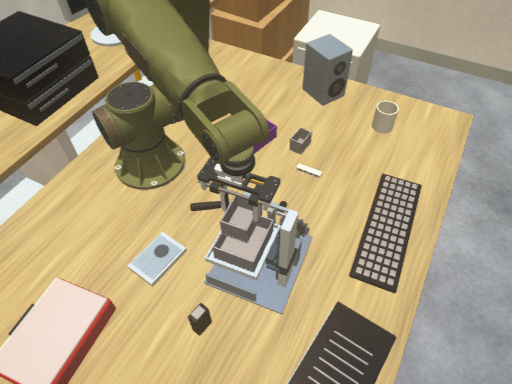

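View pics/wrist12.png

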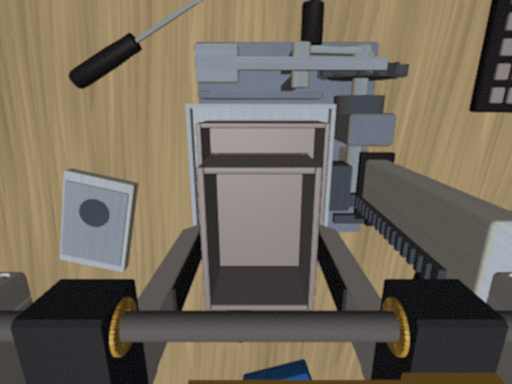

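Call:
carry_out(plan=[0.5,2,-0.1,0.1,0,0,0,0.5,4.5,-0.1,0.1,0,0,0,0.5,6.5,-0.1,0.1,0,0,0,0.5,7.8,-0.1,0.1,0,0,0,0.5,8.5,-0.1,0.1,0,0,0,0.5,8.8,-0.1,0.1,0,0,0,0.5,9,-0.1,0.1,0,0,0,0.5,9,-0.1,0.1,0,0,0])

```text
t: 25.2
position: [0.5035, -0.2001, 0.1727]
eef_rot: [-0.033, 0.706, 0.031, 0.707]
force: [-0.3, -0.5, -0.9]
opening: 0.763
```

Run:
```python
from h import *
T=tool();print(T[:3,3].round(4),r.observe()["opening"],r.observe()["force"].round(1))
f=grab("scene");cv2.imwrite("pics/s13.png",cv2.resize(f["pixels"][150:310,175:335],None,fx=3.7,fy=3.7,interpolation=cv2.INTER_CUBIC))
```

```text
[ 0.5035 -0.2001  0.1727] 0.7633395949013043 [-0.3 -0.5 -0.9]
```

View pics/s13.png

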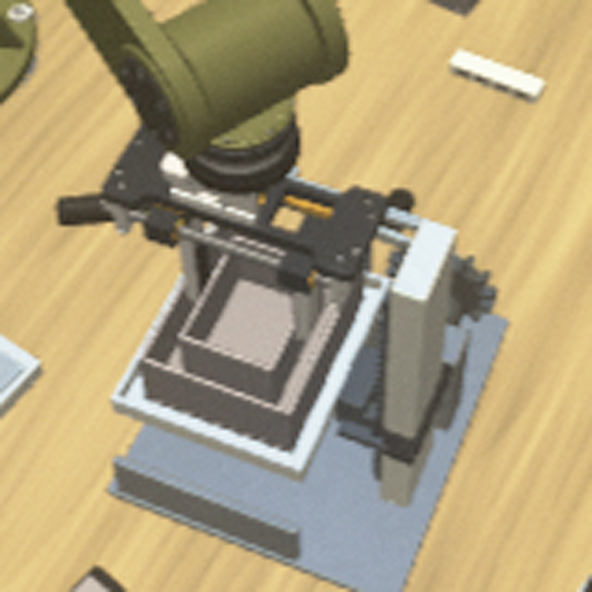

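Going in well; lower the last 2–3 mm to contact, part the jaws slightly, and rise.

Call:
carry_out(plan=[0.5,0.2,0,0,0,0,0,0.5,0.3,0,0,0,0,0,0.5,0.3,0,0,0,0,0])

```text
t: 25.5
position: [0.5039, -0.2004, 0.1705]
eef_rot: [-0.034, 0.706, 0.031, 0.707]
force: [0.2, 1.1, 2.9]
opening: 0.769
```

Call:
carry_out(plan=[0.81,0,0,0,0,0,0,0.81,0,0,0,0,0,0,0.81,-0.5,0,0,0,0,0,0.81,-2,0,0,0,0,0,0.81,-4,0,0,0,0,0,0.81,-7,0,0,0,0,0,0.81,-9,0,0,0,0,0,0.81,-9,0,0,0,0,0])

```text
t: 26.17
position: [0.5047, -0.2005, 0.2652]
eef_rot: [-0.035, 0.703, 0.029, 0.709]
force: [-0.6, -0.1, 0.1]
opening: 0.81
```

Run:
```python
from h import *
T=tool();print(r.observe()["t"],T[:3,3].round(4),r.observe()["opening"],r.observe()["force"].round(1))
for n in("scene","side","wrist"):
    f=grab(n);P=cloud(f)
    print(n,"C",boxfit(P,.176,.072,.096,(.503,-.2,.09),tol=.004),"A",boxfit(P,.171,.116,.14,(.504,-.201,.09)),"D",boxfit(P,.056,.05,.074,(.444,.323,-.1)) if n!="wrist" else "")
f=grab("scene");cv2.imwrite("pics/s14.png",cv2.resize(f["pixels"][100:310,175:345],None,fx=2.8,fy=2.8,interpolation=cv2.INTER_CUBIC))
print(mv(goal(.4435,.323,.27,-.109)))
```

```text
26.1667 [ 0.5047 -0.2005  0.2652] 0.8101452722311383 [-0.6 -0.1  0.1]
scene C (array([ 0.5027, -0.2004,  0.089 ]), np.float64(2.23), 195) A (array([ 0.5043, -0.2014,  0.0907]), np.float64(5.74), 643) D (array([ 0.4426,  0.322 , -0.102 ]), np.float64(0.29), 78)
side C (array([ 0.503 , -0.1997,  0.0924]), np.float64(3.29), 377) A (array([ 0.5041, -0.2007,  0.0921]), np.float64(6.13), 1070) D (array([ 0.429,  0.308, -0.25 ]), np.float64(nan), 0)
wrist C (array([ 0.5031, -0.1976,  0.0907]), np.float64(5.21), 2973) A (array([ 0.5043, -0.1985,  0.0896]), np.float64(6.39), 6031) D 
(array([-1.24, 52.61, -1.21]), array([11.4,  0.1,  0.2]))
  return _methods._mean(a, axis=axis, dtype=dtype,
  ret = ret.dtype.type(ret / rcount)
```

View pics/s14.png

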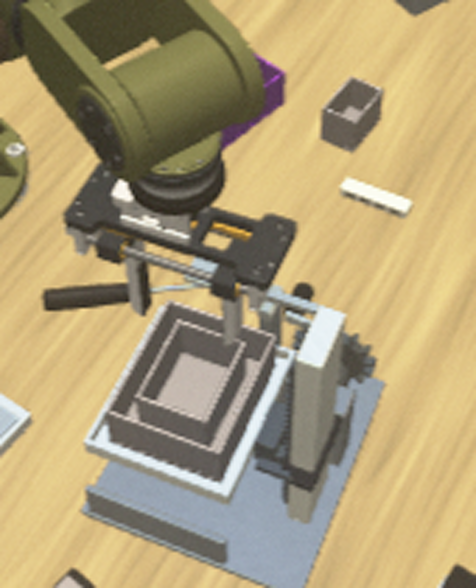

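Call:
carry_out(plan=[0.8,0,2.5,0,0,0,0,0.8,0,6,0,1,0,0,0.8,0,10,0,2,0,0,0.8,0,14,0,3,0,0,0.8,0,18,0,4,0,0,0.8,0,22,0,5,0,0,0.8,0,26,0,6,0,0,0.8,0,30,-0.2,7,0,0,0.8,1,34,-0.4,8,0,0,0.8,2,38,-0.6,9,0,0,0.8,4,42,-0.8,10,0,0,0.8,6,46,-1,11,0,0])

```text
t: 27.37
position: [0.4514, 0.2534, 0.1992]
eef_rot: [0.035, 0.706, -0.037, 0.706]
force: [1.1, -0.3, 0.0]
opening: 0.801
```

Run:
```python
from h import *
T=tool();print(r.observe()["t"],T[:3,3].round(4))
for n in("scene","side","wrist"):
    P=cloud(grab(n));print(n,"D",boxfit(P,.056,.05,.074,(.444,.323,-.1)))
print(mv(goal(.4435,.323,.12,-.109)))
```

```text
27.3667 [0.4514 0.2534 0.1992]
scene D (array([ 0.4426,  0.3223, -0.0973]), np.float64(0.49), 76)
side D (array([ 0.4441,  0.3225, -0.1357]), np.float64(0.38), 96)
wrist D (array([ 0.4436,  0.3261, -0.1092]), np.float64(0.0), 980)
(array([ 7.78,  6.94, -1.4 ]), array([ 0.6, -0.1,  0.3]))
```

Call:
carry_out(plan=[0.8,3,3,-0.6,0.3,0,0,0.8,6,5.5,-1.2,0.6,0,0,0.8,8,6.8,-1.4,0.6,0,0,0.8,9,6.9,-1.4,0.6,0,0,0.8,9,6.9,-1.4,0.6,0,0,0.8,9,6.9,-1.4,0.6,0,0])

```text
t: 28.02
position: [0.4441, 0.3214, 0.1085]
eef_rot: [0.036, 0.707, -0.041, 0.705]
force: [-0.2, -0.6, 0.7]
opening: 0.801
```

Run:
```python
from h import *
T=tool();print(r.observe()["t"],T[:3,3].round(4))
f=grab("wrist");print(boxfit(cloud(f),.056,.05,.074,(.444,.323,-.1)));cv2.imwrite("pics/w15.png",f["pixels"])
print(mv(goal(.4437,.3235,.054,-.109)))
```

```text
28.0167 [0.4441 0.3214 0.1085]
(array([ 0.4435,  0.3264, -0.1084]), np.float64(0.0), 1701)
(array([ 5.53,  0.21, -0.09]), array([-0. , -0.1,  0.3]))
```

View pics/w15.png

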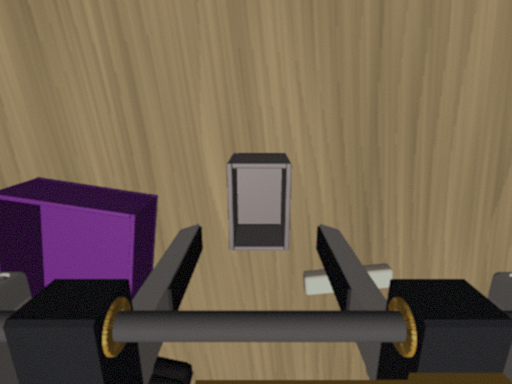

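Call:
carry_out(plan=[0.8,2,0.2,-0.1,0,0,0,0.8,4,0.2,-0.1,0,0,0,0.8,5.3,0.2,-0.1,0,0,0,0.8,5.5,0.2,-0.1,0,0,0,0.3,5.5,0.2,-0.1,0,0,0,0.3,5.5,0.2,-0.1,0,0,0,0.3,5.5,0.2,-0.1,0,0,0,0.3,5.5,0.2,-0.1,0,0,0,0.3,5.5,0.2,-0.1,0,0,0,0.3,5.5,0.2,-0.1,0,0,0])

```text
t: 28.9
position: [0.444, 0.3236, 0.0553]
eef_rot: [0.037, 0.706, -0.04, 0.706]
force: [0.7, -2.1, 7.0]
opening: 0.528
```

Run:
```python
from h import *
T=tool();print(r.observe()["t"],T[:3,3].round(4),r.observe()["opening"])
f=grab("wrist");print(boxfit(cloud(f),.056,.05,.074,(.444,.323,-.1)))
print(mv(goal(.503,-.2005,.262,.09)))
```

```text
28.9 [0.444  0.3236 0.0553] 0.5280756586717434
(array([ 0.4435,  0.3266, -0.1099]), np.float64(0.42), 3080)
(array([-20.46, -51.54,  11.58]), array([-11.4,  -0. ,   0.2]))
```

Call:
carry_out(plan=[0.3,-2,0,0,0,0,0,0.3,-5,0,0,0,0,0,0.3,-8.5,-0.5,0,0,0,0,0.3,-12,-2.5,0.5,0,0,0,0.3,-15,-5.5,1,-1,0,0,0.3,-17.5,-9,1.5,-2,0,0,0.3,-20,-12.5,2.5,-3,0,0,0.3,-20.4,-16.5,3.5,-4,0,0,0.3,-20.4,-20.5,4.5,-5,0,0,0.3,-20.4,-24.5,5.5,-6,0,0,0.3,-20.4,-28.5,6.5,-7,0,0,0.3,-20.4,-32,7.5,-8,0,0])

```text
t: 29.95
position: [0.4834, -0.004, 0.2611]
eef_rot: [-0.013, 0.707, 0.01, 0.707]
force: [0.0, 0.9, -0.2]
opening: 0.529
```

Run:
```python
from h import *
T=tool();print(r.observe()["t"],T[:3,3].round(4),r.observe()["opening"])
print(mv(goal(.503,-.2005,.262,.09)))
```

```text
29.95 [ 0.4834 -0.004   0.2611] 0.5289211300301496
(array([ -0.  , -19.7 ,   1.34]), array([-3.4,  0. ,  0.2]))
```

Call:
carry_out(plan=[0.3,0,-3.5,0.3,-0.6,0,0,0.3,0,-7.5,0.6,-1.2,0,0,0.3,0,-11.5,0.9,-2,0,0,0.3,0,-15.5,1.1,-2.8,0,0,0.3,0,-18.5,1.3,-3.4,0,0,0.3,0,-19.6,1.3,-3.4,0,0,0.3,0,-19.7,1.3,-3.4,0,0,0.3,0,-19.7,1.3,-3.4,0,0,0.3,0,-19.7,1.3,-3.4,0,0])

```text
t: 30.7
position: [0.5026, -0.1992, 0.2622]
eef_rot: [-0.034, 0.706, 0.031, 0.707]
force: [0.3, 0.5, -1.3]
opening: 0.528
```

Run:
```python
from h import *
T=tool();print(r.observe()["t"],T[:3,3].round(4),r.observe()["opening"])
for n in("scene","side","wrist"):
    f=grab(n);P=cloud(f)
    print(n,"D",boxfit(P,T[2,3]+.001,.05,.074,(T[0,3],T[1,3],.09)),"C",boxfit(P,.176,.072,.096,(.503,-.2,.09),tol=.004))
    cv2.imwrite(f"pics/{n}16.png",f["pixels"])
print(mv(goal(.503,-.2005,.185,.09)))
```

```text
30.7 [ 0.5026 -0.1992  0.2622] 0.5279682420119565
scene D (array([ 0.5017, -0.1992,  0.0854]), np.float64(1.26), 145) C (array([ 0.5028, -0.2009,  0.0814]), np.float64(2.37), 133)
side D (array([ 0.5016, -0.1982,  0.0958]), np.float64(1.06), 260) C (array([ 0.503 , -0.1998,  0.0899]), np.float64(3.27), 260)
wrist D (array([ 0.5018, -0.196 ,  0.0927]), np.float64(0.43), 3077) C (array([ 0.5133, -0.1872,  0.5378]), np.float64(6.96), 1617)
(array([ 7.73, -0.09,  0.01]), array([0.1, 0. , 0.3]))
```

View pics/wrist16.png

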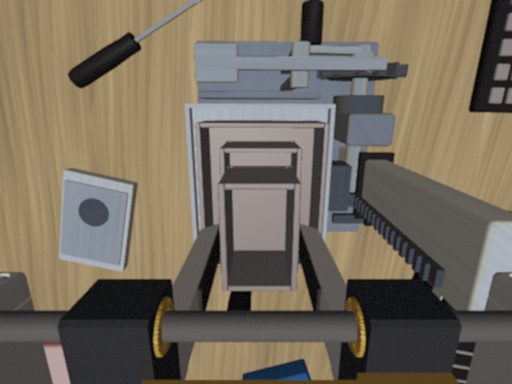

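Call:
carry_out(plan=[0.3,2,-0.15,0.1,0,0,0,0.3,4,-0.15,0.1,0,0,0,0.3,5.5,-0.15,0.1,0,0,0,0.3,6.6,-0.15,0.1,0,0,0,0.3,7.3,-0.15,0.1,0,0,0,0.3,7.5,-0.15,0.1,0,0,0,0.3,7.5,-0.15,0.1,0,0,0])

```text
t: 31.43
position: [0.5041, -0.2008, 0.1874]
eef_rot: [-0.034, 0.706, 0.031, 0.707]
force: [0.6, -0.3, -0.1]
opening: 0.527
```

Run:
```python
from h import *
T=tool();print(r.observe()["t"],T[:3,3].round(4),r.observe()["opening"],r.observe()["force"])
for n in("scene","side"):
    f=grab(n);cv2.imwrite(f"pics/{n}17.png",cv2.resize(f["pixels"][170:290,195:315],None,fx=5,fy=5,interpolation=cv2.INTER_CUBIC))
```

```text
31.4333 [ 0.5041 -0.2008  0.1874] 0.5274896222607619 [ 0.62305915 -0.32415232 -0.096162  ]
```

View pics/scene17.png

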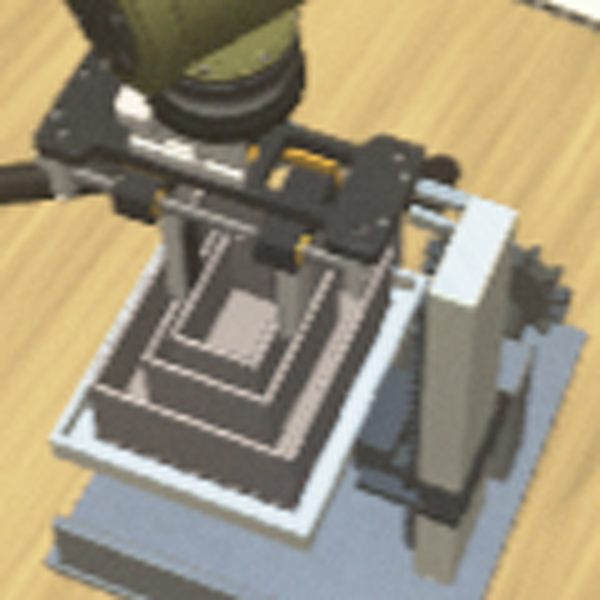

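D sits inside C's rim; release and rise.

Call:
carry_out(plan=[0.65,0,0,0,0,0,0,0.65,0,0,0,0,0,0,0.65,0,0,0,0,0,0,0.65,-1,0,0,0,0,0,0.65,-3.5,0,0,0,0,0,0.65,-6.5,0,0,0,0,0,0.65,-9,0,0,0,0,0,0.65,-10,0,0,0,0,0])

```text
t: 32.2
position: [0.5047, -0.2008, 0.2926]
eef_rot: [-0.035, 0.704, 0.03, 0.709]
force: [-0.1, -0.3, 0.0]
opening: 0.649
```

Run:
```python
from h import *
T=tool();print(r.observe()["t"],T[:3,3].round(4),r.observe()["opening"],r.observe()["force"])
for n in("scene","side"):
    f=grab(n);P=cloud(f)
    print(n,"D",boxfit(P,.18,.05,.074,(.503,-.2,.09),tol=.004),"C",boxfit(P,.176,.072,.096,(.503,-.2,.09),tol=.004))
    cv2.imwrite(f"pics/{n}18.png",cv2.resize(f["pixels"][170:290,195:315],None,fx=5,fy=5,interpolation=cv2.INTER_CUBIC))
    Q=P.reshape(-1,3);Q=Q[np.isfinite(Q[:,0])&(Q[:,2]>.085)&(Q[:,2]<.1)&(abs(Q[:,0]-.49)<.05)&(abs(Q[:,1]+.415)<.05)]
    print("ad",cv2.minAreaRect((Q[:,:2]*1000).astype(np.float32)),np.median(Q[:,2]))
print(mv(goal(.490,-.416,.28,-.17)))
```

```text
32.2 [ 0.5047 -0.2008  0.2926] 0.6493454949834235 [-0.13858269 -0.34705777  0.0253741 ]
scene D (array([ 0.504 , -0.2013,  0.0946]), np.float64(1.51), 138) C (array([ 0.5023, -0.1997,  0.0943]), np.float64(4.87), 353)
ad ((490.3761901855469, -416.2557067871094), (50.04389190673828, 29.62630271911621), 82.45990753173828) 0.08951100707277015
side D (array([ 0.5037, -0.2008,  0.088 ]), np.float64(2.03), 262) C (array([ 0.5024, -0.1989,  0.0953]), np.float64(5.28), 603)
ad ((489.5099792480469, -415.2767333984375), (50.07032012939453, 29.75405502319336), 79.8066177368164) 0.09019212738318444
(array([  1.13, -21.3 ,  -3.43]), array([15. ,  0.3,  0.3]))
```

View pics/scene18.png

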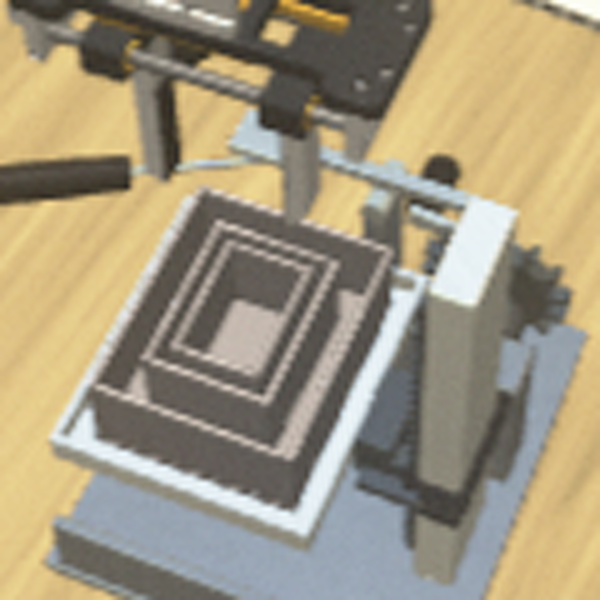

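Call:
carry_out(plan=[0.65,0,-2.5,-0.3,1.5,0,0,0.65,0,-6,-0.8,4,0,0,0.65,0,-10,-1.5,7,0,0,0.65,1,-14,-2.2,10,0,0,0.65,3,-17.5,-2.8,12.5,0,0,0.65,6,-20,-3.2,14.2,0,0,0.65,9,-21.2,-3.4,14.2,0,0,0.65,11.5,-21.3,-3.4,14.2,0,0,0.65,12,-21.3,-3.4,14.2,0,0,0.65,12,-21.3,-3.4,14.2,0,0])

```text
t: 33.13
position: [0.4901, -0.4159, 0.1685]
eef_rot: [0.054, 0.704, -0.056, 0.706]
force: [0.2, 0.4, 0.1]
opening: 0.651
```

Run:
```python
from h import *
T=tool();print(r.observe()["t"],T[:3,3].round(4),deckz())
for n in("scene","side","wrist"):
    f=grab(n);P=cloud(f);cv2.imwrite(f"pics/{n}19.png",f["pixels"])
    Q=P.reshape(-1,3);Q=Q[np.isfinite(Q[:,0])&(Q[:,2]>.084)&(Q[:,2]<.1)&(abs(Q[:,0]-.49)<.05)&(abs(Q[:,1]+.415)<.05)]
    if len(Q)>5:print("ad",n,len(Q),cv2.minAreaRect((Q[:,:2]*1000).astype(np.float32)),np.median(Q[:,2]))
print(mv(goal(.490,-.4158,.068,-.155)))
```

```text
33.1333 [ 0.4901 -0.4159  0.1685] [0.1619, 0.1516]
ad scene 163 ((488.67608642578125, -421.19110107421875), (39.30101776123047, 30.124906539916992), 79.92955017089844) 0.08960943629379126
ad side 383 ((489.5821533203125, -415.1427917480469), (49.92073440551758, 29.680171966552734), 79.22187805175781) 0.0900488846978873
ad wrist 1707 ((489.74224853515625, -413.6935119628906), (50.19428253173828, 29.684066772460938), 79.76834106445312) 0.09107009565149027
(array([10.52,  0.14, -0.24]), array([-0. ,  0.5,  0.4]))
```

View pics/wrist19.png

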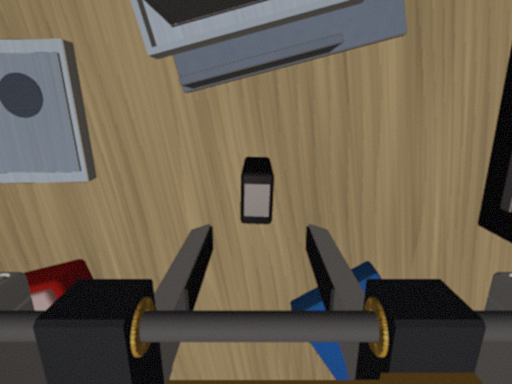

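Call:
carry_out(plan=[0.65,3,0,-0.1,0.6,0,0,0.65,6,0,-0.1,1.3,0,0,0.65,8.5,0,-0.1,1.3,0,0,0.65,9.8,0,-0.1,1.3,0,0,0.65,9.9,0,-0.1,1.3,0,0,0.1,9.9,0,-0.1,1.3,0,0,0.1,9.9,0,-0.1,1.3,0,0,0.1,9.9,0,-0.1,1.3,0,0,0.1,9.9,0,-0.1,1.3,0,0,0.1,9.9,0,-0.1,1.3,0,0,0.1,9.9,0,-0.1,1.3,0,0])

```text
t: 34.3
position: [0.4915, -0.4176, 0.075]
eef_rot: [0.06, 0.701, -0.066, 0.707]
force: [1.0, -0.6, 4.6]
opening: 0.321
```

Run:
```python
from h import *
T=tool();print(r.observe()["t"],T.round(4),r.observe()["opening"],r.observe()["force"].round(1))
f=grab("wrist");cv2.imwrite("pics/w20.png",f["pixels"])
print(mv(goal(.504,-.201,.25,.09)))
```

```text
34.3 [[ 0.0082  0.1768  0.9842  0.4915]
 [-0.0091  0.9842 -0.1767 -0.4176]
 [-0.9999 -0.0075  0.0096  0.075 ]
 [ 0.      0.      0.      1.    ]] 0.3209889478621737 [ 1.  -0.6  4.6]
(array([-17.69,  21.41,  -2.42]), array([-15.3,   0.5,   0.5]))
```

View pics/w20.png

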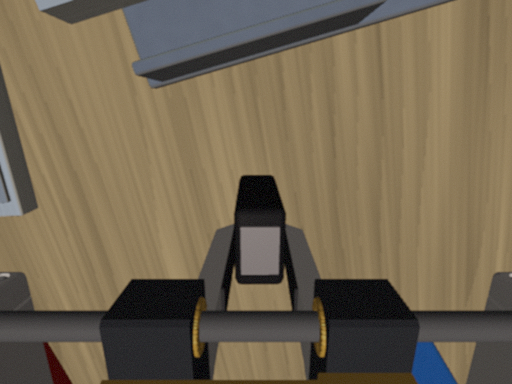

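Call:
carry_out(plan=[0.1,-1,0,0,0,0,0,0.1,-3,0,0,0,0,0,0.1,-6,0,0,0,0,0,0.1,-9,0,0,0,0,0,0.1,-9,0,0,0,0,0])

```text
t: 34.77
position: [0.4922, -0.418, 0.1721]
eef_rot: [0.058, 0.699, -0.068, 0.71]
force: [-0.4, -0.7, -0.4]
opening: 0.321
```

Run:
```python
from h import *
T=tool();print(r.observe()["t"],T.round(4),r.observe()["opening"],r.observe()["force"].round(1))
for n in("scene","side"):
    f=grab(n);cv2.imwrite(f"pics/{n}21.png",f["pixels"])
print(mv(goal(.504,-.201,.29,.09)))
```

```text
34.7667 [[ 0.0145  0.1767  0.9842  0.4922]
 [-0.0151  0.9842 -0.1765 -0.418 ]
 [-0.9998 -0.0123  0.017   0.1721]
 [ 0.      0.      0.      1.    ]] 0.3214631525676046 [-0.4 -0.7 -0.4]
(array([-12.58,  21.38,  -2.39]), array([-15.3,   0.6,   0.6]))
```

View pics/side21.png

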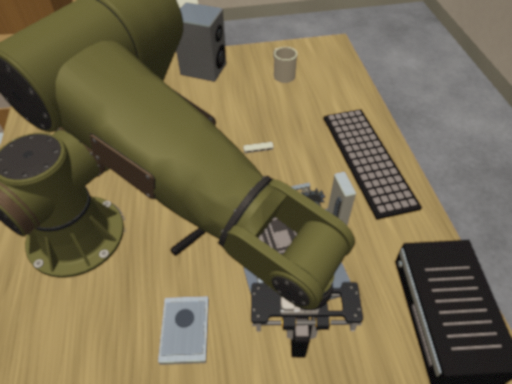

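Call:
carry_out(plan=[0.1,-4,0,0,0,0,0,0.1,-8,0.5,0,-1,0,0,0.1,-11,3,-0.3,-3,0.2,0.2,0.1,-12.5,6,-0.6,-5,0.4,0.4,0.1,-12.5,9.5,-1,-7.5,0.6,0.6,0.1,-12.5,13,-1.4,-10,0.6,0.6,0.1,-12.5,16.5,-1.8,-12,0.6,0.6,0.1,-12.5,19.5,-2.2,-14,0.6,0.6,0.1,-12.5,21,-2.4,-15.3,0.6,0.6,0.1,-12.5,21.4,-2.4,-15.3,0.6,0.6,0.1,-12.5,21.4,-2.4,-15.3,0.6,0.6,0.1,-12.5,21.4,-2.4,-15.3,0.6,0.6])

```text
t: 35.87
position: [0.5038, -0.2014, 0.2886]
eef_rot: [-0.031, 0.707, 0.032, 0.706]
force: [0.0, -0.4, -2.0]
opening: 0.32
```

Run:
```python
from h import *
T=tool();print(r.observe()["t"],T.round(4),r.observe()["opening"],r.observe()["force"].round(1))
for n in("scene","side","wrist"):
    f=grab(n);P=cloud(f);cv2.imwrite(f"pics/{n}22.png",f["pixels"])
    Q=P.reshape(-1,3);zt=T[2,3]+.015
    Q=Q[np.isfinite(Q[:,0])&(abs(Q[:,2]-zt)<.006)&(abs(Q[:,0]-T[0,3])<.012)&(abs(Q[:,1]-T[1,3])<.035)]
    if len(Q)>5:print("ad",n,len(Q),cv2.minAreaRect((Q[:,:2]*1000).astype(np.float32)),np.median(Q[:,2]))
    print(n,"D",boxfit(P,.18,.05,.074,(.503,-.2,.09),tol=.004))
print(mv(goal(.504,-.201,.29,.09)))
```

```text
35.8667 [[-1.500e-03 -8.840e-02  9.961e-01  5.038e-01]
 [ 8.000e-04  9.961e-01  8.840e-02 -2.014e-01]
 [-1.000e+00  9.000e-04 -1.400e-03  2.886e-01]
 [ 0.000e+00  0.000e+00  0.000e+00  1.000e+00]] 0.3204814476285596 [ 0.  -0.4 -2. ]
ad scene 133 ((503.6275939941406, -203.27671813964844), (22.95549201965332, 44.34644317626953), 4.453777313232422) 0.3035296639130185
scene D (array([ 0.5047, -0.2017,  0.086 ]), np.float64(1.79), 110)
ad side 252 ((503.89019775390625, -199.8820037841797), (50.66426467895508, 23.678422927856445), 89.79979705810547) 0.30408255245328136
side D (array([ 0.5038, -0.2012,  0.0616]), np.float64(2.24), 195)
ad wrist 3245 ((503.8432312011719, -197.4953155517578), (50.98463821411133, 23.962684631347656), 89.99358367919922) 0.3056355145369901
wrist D (array([ 0.5015, -0.1938, -0.1148]), np.float64(4.3), 1165)
(array([-0.12,  0.08,  0.03]), array([-0.1, -0.1, -0. ]))
```

View pics/scene22.png

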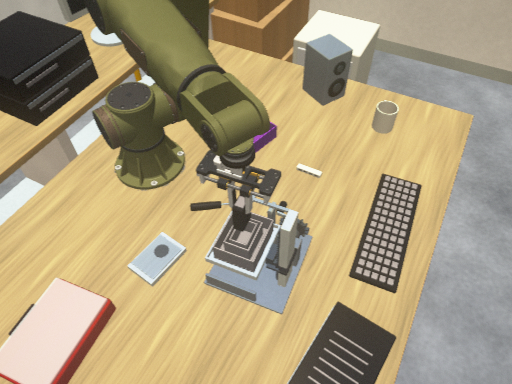

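View pics/wrist22.png

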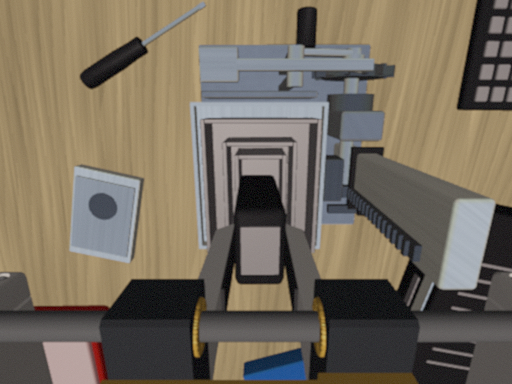

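Call:
carry_out(plan=[0.1,2,0,0,0,0,0,0.1,4,0,0,0,0,0,0.1,5.5,0,0,0,0,0,0.1,6.8,0,0,0,0,0,0.1,7.7,0,0,0,0,0,0.1,8.2,0,0,0,0,0,0.1,8.4,0,0,0,0,0,0.1,8.4,0,0,0,0,0])

```text
t: 36.68
position: [0.5037, -0.202, 0.2048]
eef_rot: [-0.031, 0.707, 0.031, 0.706]
force: [0.2, -0.3, -1.5]
opening: 0.322
```

Call:
carry_out(plan=[0.1,0.1,0.1,0,0,0,0,0.1,0.2,0.1,0,0,0,0,0.1,0.3,0.1,0,0,0,0,0.1,0.3,0.1,0,0,0,0])

```text
t: 37.02
position: [0.5039, -0.2011, 0.203]
eef_rot: [-0.031, 0.706, 0.031, 0.707]
force: [-1.3, 0.9, 5.8]
opening: 0.319
```

Run:
```python
from h import *
T=tool();print(r.observe()["t"],T[:3,3].round(4),r.observe()["force"].round(1))
f=grab("scene");cv2.imwrite(f"pics/s23.png",cv2.resize(f["pixels"][170:290,195:315],None,fx=5,fy=5,interpolation=cv2.INTER_CUBIC))
```

```text
37.0167 [ 0.5039 -0.2011  0.203 ] [-1.3  0.9  5.8]
```

View pics/s23.png

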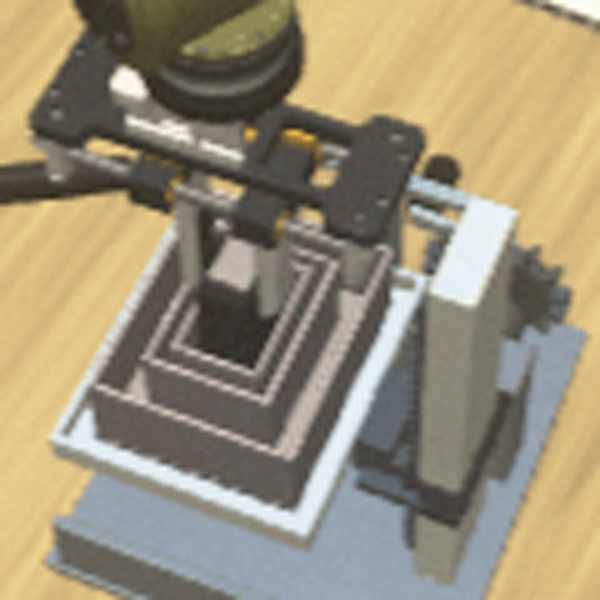

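Call:
carry_out(plan=[0.45,0,0,0,0,0,0,0.45,0,0,0,0,0,0,0.45,0,0,0,0,0,0,0.45,-2,0,0,0,0,0,0.45,-5,0,0,0,0,0,0.45,-8,0,0,0,0,0,0.45,-10,0,0,0,0,0,0.45,-10,0,0,0,0,0])

```text
t: 37.73
position: [0.5047, -0.2015, 0.3074]
eef_rot: [-0.032, 0.704, 0.03, 0.709]
force: [0.0, -0.6, 0.1]
opening: 0.452
```

Run:
```python
from h import *
T=tool();print(r.observe()["t"],T[:3,3].round(4),r.observe()["force"].round(1))
for n in("scene","side","wrist"):
    f=grab(n);P=cloud(f);Q=P.reshape(-1,3)
    Q=Q[np.isfinite(Q[:,0])&(abs(Q[:,2]-.218)<.008)&(abs(Q[:,0]-.504)<.03)&(abs(Q[:,1]+.2)<.045)]
    if len(Q)>5:print("ad",n,len(Q),cv2.minAreaRect((Q[:,:2]*1000).astype(np.float32)),np.median(Q[:,2]))
    cv2.imwrite(f"pics/{n}24.png",cv2.resize(f["pixels"][170:290,195:315],None,fx=5,fy=5,interpolation=cv2.INTER_CUBIC))
```

```text
37.7333 [ 0.5047 -0.2015  0.3074] [ 0.  -0.6  0.1]
ad scene 194 ((500.9908752441406, -200.05816650390625), (30.294193267822266, 49.16120147705078), 5.952663898468018) 0.2170050235219495
ad side 304 ((500.6927490234375, -199.3586883544922), (30.083040237426758, 50.32291030883789), 5.751889228820801) 0.21754973855852777
ad wrist 1713 ((500.7024230957031, -196.45611572265625), (30.025596618652344, 49.438804626464844), 5.0304131507873535) 0.21891554065122454
```

View pics/scene24.png

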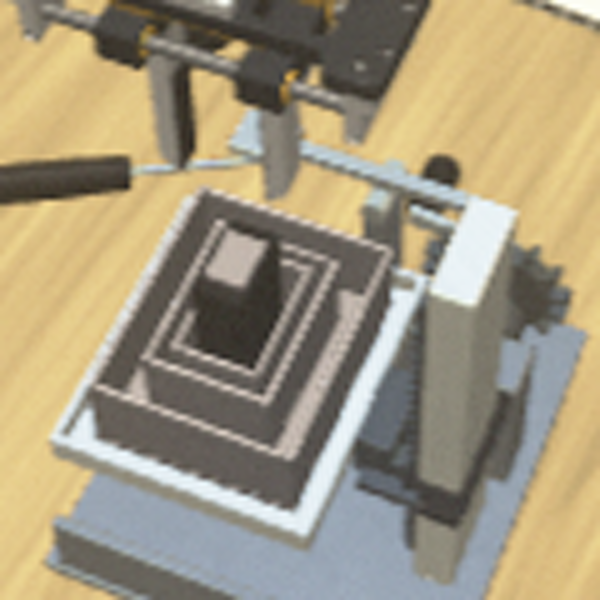

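View pics/side24.png

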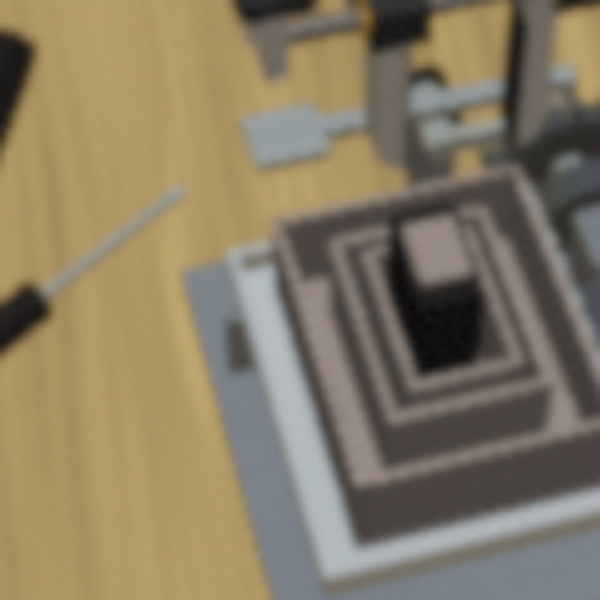

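Run:
```python
from h import *
print(mv(goal(.4545,-.084,.20,0.0)))
f=grab("scene");P=cloud(f)
print(boxfit(P,.171,.116,.14,(.504,-.201,.09)),"mark/pointer:")
f=grab("side");P=cloud(f);print((P[246:249,324:336,2]*1000).round(0))
```

```text
(array([10.21, 12.08, -3.87]), array([ 5., -0., -0.]))
(array([ 0.5041, -0.2014,  0.0909]), np.float64(6.71), 806) mark/pointer:
[[114. 114. 112. 107. 109. 107. 110. 120. 122. 123. 123. 125.]
 [112. 110. 108. 107. 103. 119. 121. 120. 122. 120. 123. 117.]
 [107. 121. 122. 122. 121. 121. 119. 123. 121. 121. 120. 121.]]
```

Call:
carry_out(plan=[0,0,3,-1,1.5,0,0,0,0,6.5,-2,3,0,0,0,0,10,-3,5,0,0,0,1,12,-3.8,5,0,0,0,4,12.1,-3.9,5,0,0,0,7,12.1,-3.9,5,0,0,0,9,12.1,-3.9,5,0,0,0,10,12.1,-3.9,5,0,0,0,10.2,12.1,-3.9,5,0,0,0,10.2,12.1,-3.9,5,0,0])

```text
t: 38.82
position: [0.454, -0.0838, 0.1998]
eef_rot: [0.0, 0.708, 0.0, 0.706]
force: [1.5, -0.1, 0.5]
opening: 0.002
```

Run:
```python
from h import *
print(r.observe()["t"],r.observe()["opening"],mv(goal(.4545,-.084,.16,0.0)))
f=grab("wrist");cv2.imwrite("pics/w25.png",f["pixels"])
f=grab("scene");cv2.imwrite("pics/s25.png",cv2.resize(f["pixels"][150:310,175:335],None,fx=3.7,fy=3.7,interpolation=cv2.INTER_CUBIC))
```

```text
38.8167 0.00230809034005648 (array([ 3.98, -0.03,  0.06]), array([ 0. , -0.1, -0.1]))
```

View pics/w25.png

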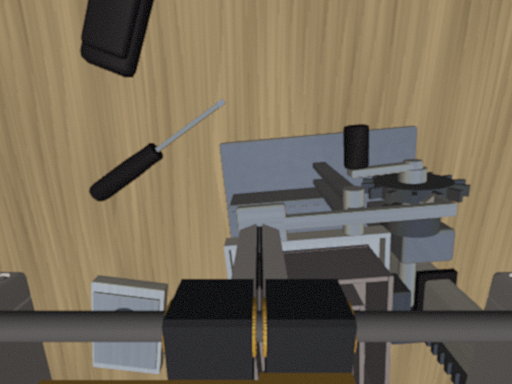

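View pics/s25.png

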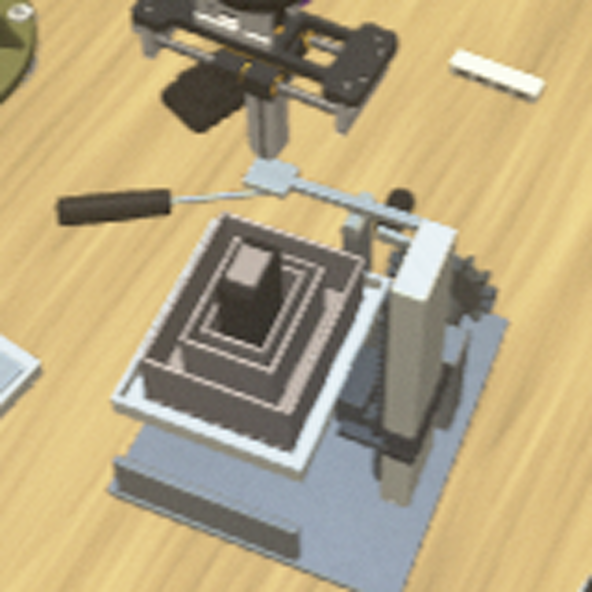

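Call:
carry_out(plan=[0,1.2,0,0,0,0,0,0,2.2,0,0,0,0,0,0,3,0,0,0,0,0,0,3.6,0,0,0,0,0,0,4,0,0,0,0,0,0,4,0,0,0,0,0,0,4,0,0,0,0,0,0,4,0,0,0,0,0])

```text
t: 39.58
position: [0.4546, -0.0839, 0.1612]
eef_rot: [0.0, 0.707, 0.0, 0.707]
force: [-2.6, -0.5, 2.3]
opening: 0.007
```

```bash
cat >> h.py <<'E'
def adtop():
    f=grab("scene");P=cloud(f);Q=P.reshape(-1,3)
    Q=Q[np.isfinite(Q[:,0])&(Q[:,2]>.1)&(Q[:,2]<.24)&(abs(Q[:,0]-.502)<.008)&(abs(Q[:,1]+.2)<.012)]
    return round(float(np.median(Q[:,2])),4),len(Q)
E
python3 -c "
from h import *
print(r.observe()['t'],adtop())"
```

```text
39.5833 (0.2128, 46)
```

Call:
carry_out(plan=[0,0,0,0,0,0,0,0,0,0,0,0,0,0,0,0,0,0,0,0,0,0,0,0,0,0,0,0,0,0,0,0,0,0,0,0,0,0,0,0,0,0,0,0,0,0,0,0,0,0,0,0,0,0,0,0,0,0,0,0,0,0,0,0,0,0,0,0,0,0,0,0,0,0,0,0,0,0,0,0,0,0,0,0])

```text
t: 40.63
position: [0.4546, -0.0839, 0.1612]
eef_rot: [0.0, 0.707, 0.0, 0.707]
force: [-0.7, -0.0, 2.0]
opening: 0.005
```

Call:
carry_out(plan=[0,0,0,0,0,0,0,0,0,0,0,0,0,0,0,0,0,0,0,0,0,0,0,0,0,0,0,0,0,0,0,0,0,0,0,0,0,0,0,0,0,0,0,0,0,0,0,0,0,0,0,0,0,0,0,0,0,0,0,0,0,0,0,0,0,0,0,0,0,0,0,0,0,0,0,0,0,0,0,0,0,0,0,0])

```text
t: 41.63
position: [0.4547, -0.0839, 0.1613]
eef_rot: [0.0, 0.707, 0.0, 0.707]
force: [-1.8, -0.2, 2.8]
opening: 0.004
```

```bash
python3 -c "
from h import *
print(r.observe()['t'],adtop(),tool()[:3,3])
f=grab('scene');cv2.imwrite('pics/s26.png',cv2.resize(f['pixels'][150:310,175:335],None,fx=3.7,fy=3.7,interpolation=cv2.INTER_CUBIC))"
```

```text
41.6333 (0.1851, 46) [ 0.4546432  -0.08392672  0.16124429]
```

View pics/s26.png

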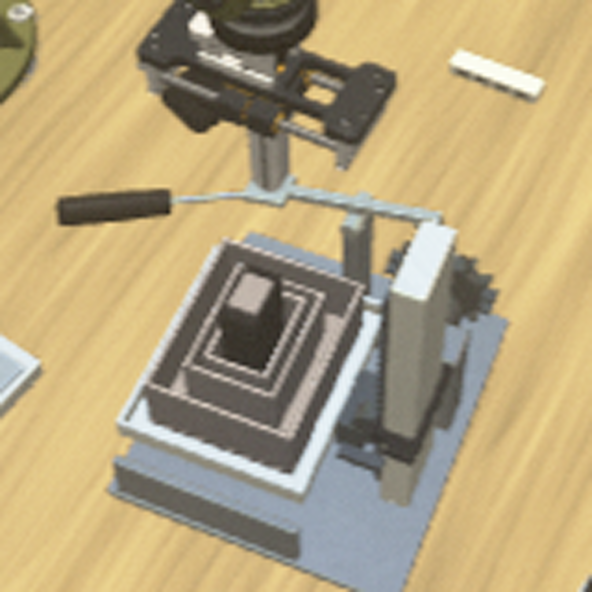

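Call:
carry_out(plan=[0,0,0,0,0,0,0,0,0,0,0,0,0,0,0,0,0,0,0,0,0,0,0,0,0,0,0,0,0,0,0,0,0,0,0,0,0,0,0,0,0,0,0,0,0,0,0,0,0,0,0,0,0,0,0,0,0,0,0,0,0,0,0,0,0,0,0,0,0,0,0,0,0,0,0,0,0,0,0,0,0,0,0,0])

```text
t: 42.73
position: [0.4546, -0.0839, 0.1612]
eef_rot: [0.0, 0.707, 0.0, 0.707]
force: [-1.2, 0.0, 1.9]
opening: 0.01
```

Call:
carry_out(plan=[0,0,0,0,0,0,0,0,0,0,0,0,0,0,0,0,0,0,0,0,0,0,0,0,0,0,0,0,0,0,0,0,0,0,0,0,0,0,0,0,0,0,0,0,0,0,0,0,0,0,0,0,0,0,0,0,0,0,0,0,0,0,0,0,0,0,0,0,0,0,0,0,0,0,0,0,0,0,0,0,0,0,0,0])

```text
t: 43.73
position: [0.4546, -0.0839, 0.1612]
eef_rot: [0.0, 0.707, 0.0, 0.707]
force: [-1.2, -1.1, 2.3]
opening: 0.005
```

Call:
carry_out(plan=[0,0,0,0,0,0,0,0,0,0,0,0,0,0,0,0,0,0,0,0,0,0,0,0,0,0,0,0,0,0,0,0,0,0,0,0,0,0,0,0,0,0,0,0,0,0,0,0,0,0,0,0,0,0,0,0,0,0,0,0,0,0,0,0,0,0,0,0,0,0,0,0,0,0,0,0,0,0,0,0,0,0,0,0])

```text
t: 44.73
position: [0.4546, -0.0839, 0.1612]
eef_rot: [0.0, 0.707, 0.0, 0.707]
force: [-1.7, 0.2, 1.7]
opening: 0.007
```

Call:
carry_out(plan=[0,0,0,0,0,0,0,0,0,0,0,0,0,0,0,0,0,0,0,0,0,0,0,0,0,0,0,0,0,0,0,0,0,0,0,0,0,0,0,0,0,0,0,0,0,0,0,0,0,0,0,0,0,0,0,0,0,0,0,0,0,0,0,0,0,0,0,0,0,0,0,0,0,0,0,0,0,0,0,0,0,0,0,0])

```text
t: 45.73
position: [0.4546, -0.0839, 0.1612]
eef_rot: [0.0, 0.707, 0.0, 0.707]
force: [-2.1, 0.1, 2.8]
opening: 0.003
```

Call:
carry_out(plan=[0,0,0,0,0,0,0,0,0,0,0,0,0,0,0,0,0,0,0,0,0,0,0,0,0,0,0,0,0,0,0,0,0,0,0,0,0,0,0,0,0,0,0,0,0,0,0,0,0,0,0,0,0,0,0,0,0,0,0,0,0,0,0,0,0,0,0,0,0,0,0,0,0,0,0,0,0,0,0,0,0,0,0,0])

```text
t: 46.73
position: [0.4546, -0.0839, 0.1612]
eef_rot: [0.0, 0.707, 0.0, 0.707]
force: [-0.9, -0.1, 2.3]
opening: 0.006
```

```bash
python3 -c "
from h import *
print(r.observe()['t'],adtop(),tool()[:3,3])
print(adtop())
f=grab('scene');cv2.imwrite('pics/s27.png',cv2.resize(f['pixels'][150:310,175:335],None,fx=3.7,fy=3.7,interpolation=cv2.INTER_CUBIC))"
```

```text
46.7333 (0.13, 43) [ 0.45465286 -0.08394166  0.16123528]
(0.1301, 46)
```

View pics/s27.png

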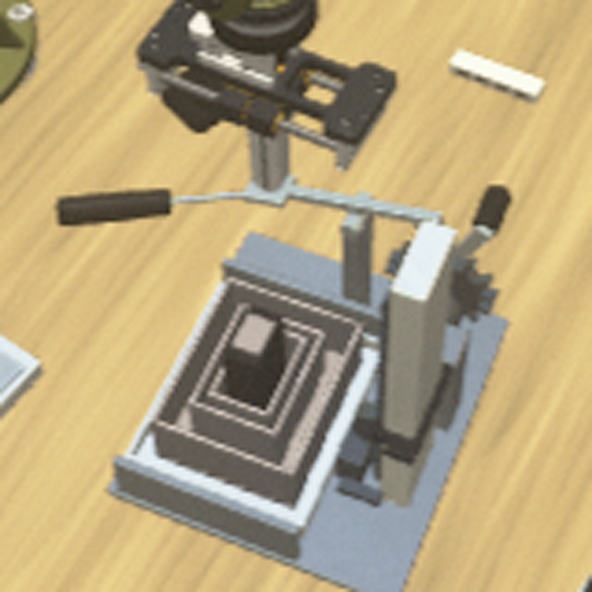

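Call:
carry_out(plan=[0,-1,0,0,0,0,0,0,-3,0,0,0,0,0,0,-6,0,0,0,0,0,0,-10,0,0,0,0,0,0,-13,1,0,0,0,0,0,-14,4,0,0,0,0,0,-14,8,0,0,0,0,0,-14,11,0,0,0,0,0,-14,12,0,0,0,0,0,-14,12,0,0,0,0,0,-14,12,0,0,0,0,0,-14,12,0,0,0,0])

```text
t: 47.88
position: [0.4546, 0.035, 0.3014]
eef_rot: [0.0, 0.707, -0.0, 0.707]
force: [-0.1, -0.6, -0.1]
opening: 0.002
```

Run:
```python
from h import *
print(r.observe()['t'],adtop(),tool()[:3,3].round(3))
for n in("scene","side","wrist"):
    f=grab(n);P=cloud(f);cv2.imwrite(f"pics/{n}28.png",f["pixels"])
    Q=P.reshape(-1,3);Q=Q[np.isfinite(Q[:,0])]
    D=Q[(Q[:,2]>.155)&(Q[:,2]<.178)&(Q[:,0]>.437)&(Q[:,0]<.47)&(abs(Q[:,1]+.084)<.015)];print(n,"pad",np.median(D,0) if len(D) else None,len(D))
    A=Q[(abs(Q[:,2]-.13)<.008)&(abs(Q[:,0]-.503)<.03)&(abs(Q[:,1]+.2)<.04)]
    if len(A)>5:print(cv2.minAreaRect((A[:,:2]*1000).astype(np.float32)))
    print("A",boxfit(P,.084,.116,.14,(.503,-.2,.09),tol=.003),"C",boxfit(P,.088,.072,.096,(.503,-.2,.09),tol=.003),"D",boxfit(P,.092,.05,.074,(.503,-.2,.09),tol=.003))
```

```text
47.8833 (0.1294, 44) [0.455 0.035 0.301]
scene pad [ 0.45442196 -0.08655749  0.16608145] 87
((500.7561340332031, -200.0434112548828), (29.99762535095215, 50.00719451904297), 4.124391555786133)
A (array([ 0.5043, -0.2016,  0.0868]), np.float64(7.09), 382) C (array([ 0.5002, -0.1992,  0.0637]), np.float64(4.33), 199) D (array([ 0.5017, -0.2002,  0.0804]), np.float64(2.9), 73)
side pad [ 0.45442611 -0.08549419  0.16729797] 137
((500.6318054199219, -199.47459411621094), (30.39291763305664, 50.17394256591797), 4.086949825286865)
A (array([ 0.504 , -0.2008,  0.0875]), np.float64(6.01), 625) C (array([ 0.5027, -0.198 ,  0.0973]), np.float64(4.61), 354) D (array([ 0.504 , -0.2001,  0.1044]), np.float64(1.76), 160)
wrist pad None 0
A (array([ 0.5051, -0.1991,  0.0783]), np.float64(2.65), 59) C (array([ 0.488, -0.215, -0.06 ]), np.float64(nan), 0) D (array([ 0.488, -0.215, -0.06 ]), np.float64(nan), 0)
  return _methods._mean(a, axis=axis, dtype=dtype,
  ret = ret.dtype.type(ret / rcount)
```

View pics/scene28.png

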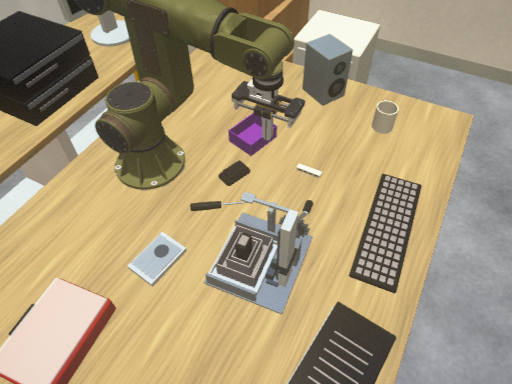

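View pics/side28.png

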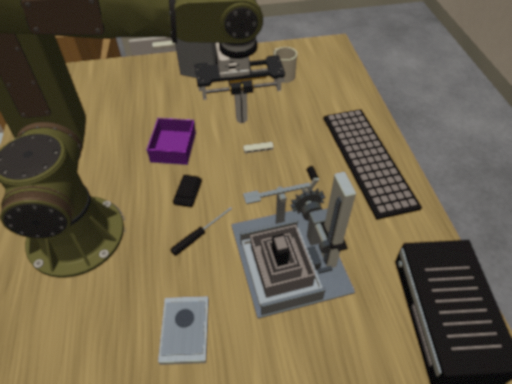

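```bash
python3 -c "
from h import *
print(adtop(),r.observe()['force'].round(1));print(r.hand_in())"
```

```text
(0.1298, 40) [-0.2  0.5 -0.2]
the job is handed in; nothing more can be done
None
```

The job is handed in at about 48 s of the 208 s. The tray is right down on its stop with the boxes nested and the adapter in them. The hand-in gives no verdict.

- **To the mark:** I pressed the pawl tail and let the tray sink. A miscounted row list was refused just before the release, so the tray first caught about 9 mm above the mark. I dropped it one more tooth. The pointer and mark tops then both read about 121.5 mm, and again just before the final lowering.
- **Loading:** Box A went into the tray, box C into A, and box D into C from about 7 mm up. The adapter stands in D. Box B was in none of the pictures, so I took it as absent. The purple look-alike was left alone.
- **To the stop:** The loaded tray sank at about 14 mm/s until it stopped, about 159 of 160.6 mm by depth reading.

**Last checks**
- The pawl pad is back at its starting height, within 1 mm.
- The fitted centres of A and D, and the adapter, lie within about 5 mm of the tray's centre.
- The adapter's top is steady at 130 mm.
- The arm is clear and its force reads near zero.

**Checks that disagreed**
- The final rim fits for A, C and D had high residuals, because the nested rims lie within a few millimetres of each other. C scattered most, so for the nesting I rely mainly on the pictures.
- The wrist camera read about 2–3 mm high in y compared with the two fixed cameras. The network's height for the mark was about 14 mm above the depth reading, so I used depth.

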